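Lift the strainer plate out of a deep steeping jar with its lifting key

ROBOT

A 6-joint arm with a two-finger parallel gripper is mounted at the origin on the work surface. World frame = base frame: x ahead of the robot, y to its left, z up, the work surface at z = 0. Lengths are in m, angles in rad, forces in N, time in s.
With the tool pointing down it reaches from about 0.275 to 0.825 m from the base axis. Payload 5.2 kg.
Tool frame: the origin (TCP) lies at the very end of the fingers, on their centre line; the grasp point (between the pads) lies manip.grip_point_offset behind it (manip.grip_point_offset is the distance from the TCP to the grasp point, in m); x points along the fingers, y is the direction in which the jaws open and shut, and the axes are right-handed (so a half turn about x gives the same grasp; the last joint's range is limited). The gripper opens to 93 mm and grips with 3 to 60 N. Pads are 15 mm wide; open, the fingers measure 128 mm over their backs; the gripper's body (75 mm by 188 mm) begins 65 mm behind the grasp point.
Start: joints at [-0.203, 0.259, 1.535, -0, 1.348, -0.203], TCP at [0.55, 0, 0.219] pointing down, gripper open.
Joint ranges: [-3.14, 3.14], [-0.91, 2.08], [0.19, 2.58], [-1.22, 4.36], [0.22, 2.71], [-3.12, 3.12]. Speed limits (rad/s): [2.57, 2.57, 3.14, 3.14, 3.14, 3.14].

INTERFACE

Orientations are given as a rotation vector (axis times angle).
In Python, from rig import telemetry, snapshot, manip gives the robot as it stands. The module is installed in compiled form; this text tells all that it offers.
- The arm moves only by the tool play_rows, never from a script. Its argument "rows" is a list of rows, each an object with "travel": the shift along the tool's x, y, z in m, a list of three; "delta_rot": the turn, a rotation vector about the tool's x, y, z in degrees, a list of three. A call has 1 to 12 rows; each row shifts and turns the commanded pose from where the row before left it, along the tool's axes as they then stand; what a row does not reach is not made up. A row lasts 1/8 s, in which the tool goes at most 62.5 mm and 10.7 degrees, less where a joint would pass 70% of its speed; a pose out of reach is approached as far as the arm can. A call with a gripper value outside its range is refused whole. "hand" is the finger opening in m, from 0 to 0.093, set as the call begins (left out, the last holds). The fingers move at their own pace and stop on an object; "force" is the grip in N (left out, the last holds). Time passes only in rows, so rows that do not move let the fingers close. It gives the time, the measured TCP pose, the force and the opening at its end, in the units of the state.
- telemetry.state(): the state, without advancing time (a new reading comes with each control period).
- snapshot(name): name is "scene" or "side" or "wrist"; returns a dict with "image" (384x512x3 uint8, red, green, blue), "fov_y" (degrees; the focal length in pixels is half the picture's height over the tangent of half this angle, whatever the lens; pixels are square), "cx", "cy" (the principal point, pixels), "k1" (the pictures are not rectified: a ray, as slopes to the right and down, at radius r is drawn at 1 + k1 r^2 times it, then the intrinsics apply), "T" (4x4, takes a point from camera to world coordinates); the wrist camera has in their place "T_tool_cam" (4x4, takes a point from camera to tool coordinates, whose origin is the TCP and whose axes are the tool frame's). Camera axes: x right, y down, z forward; pixel columns grow to the right and rows downward; lengths in m; the calibration is good to about 2 mm. A picture is of the moment at which its call begins: read the wrist's pose just before it. There is no depth.
- manip.hand_in(): hands the job in, once; it reports no verdict.
The state is a dict: "time_s": time; "qpos": joint angles; "qd": joint speeds; "joint_torque": joint torques, N m; "position": TCP position; "ee_rot": TCP orientation; "ft_force": force on the tool from outside, world axes, zero at the start; "wrist_torque": the same for the moment, N m; "gripper_width": finger opening in m.
Only numpy, scipy, OpenCV 4.12 (cv2) and the standard library are available. Lean on these libraries where they do the work, as an engineer would, in place of code of your own. Each camera call takes 0.05 s, during which the arm holds its last target.

TASK

Take the lifting key (red handle, long telescopic stem, cross pin at its foot) from the wooden rack and use it to fetch the slotted strainer plate from the bottom of the open amber steeping jar: pass the foot through the slot until the key's shoulder just rests on the plate, give it a quarter turn and draw the plate up and out. Go slowly, by feel: never lean on the plate with more than a light touch (under 20 N), in the jar or in the tray, since the jar is glass; it must stay standing where it is. Set the plate flat in the middle of the white drip tray before you free the key from it, then hang the key back in a hole of the rack; keep fingers off the plate and leave everything else as it is.

Things in the scene. Friction and masses are not known exactly. Their poses are not given: they have to be found in the camera images.
- jar: Open straight-sided amber glass jar, 1.5 kg, loose on a fixed wooden board (130 mm square, its top 4-14 mm above the bench). Outside 92 mm (95 at the rim), 125 mm tall, round bore 82 mm, glass floor 8 mm thick. Origin: centre of the underside; z up. A push of over 20 N through the plate may crack the glass.
- plate: Steel strainer plate in the jar, 0.15-0.3 kg, 76 mm wide, 20 mm tall: 6 mm perforated sheet on a 14 mm skirt, hollow below. Slot 28 x 9 mm through its middle, long along x. Across it below, 3 mm ribs 10.5 mm apart. The key's shoulder is 17.5 mm above its foot end: with it down on the sheet the pin turns under the ribs (1.5 mm spare); drawn up 4.5 mm it locks between them until pushed down again. Origin: centre of the skirt's lower edge; top z = 20 mm. Loose.
- key_grip (a point): Middle of the red handle (20 x 20 x 50 mm, upright) of the lifting key, 0.24 kg. z up the key, x along its cross pin; handle faces square to x and y. Guard disc (50 mm) 25-30 mm below. The steel stem below is telescopic and stiff, left at any length: the foot's end is 150 to 166 mm below this point, not measured. Foot: round cross pin 26 x 7 mm, 7 mm neck, shoulder disc 24 mm.
- hole_near (a point): Centre of the hole nearer the robot in the wooden rack's top board (220 x 85 mm, top 150 mm above the bench, fixed), on its upper surface. Hole 38 mm wide, 12 mm deep, open below. The key or the brush hangs here by its 50 mm disc, stem through the hole, hung within a few mm of the centre. x runs along the board.
- hole_far (a point): The same for the other hole, 100 mm farther along the board. One hole holds the key, the other the brush.
- tray: White drip tray on a grey plinth, fixed, its height differs by a centimetre. 170 x 150 mm, floor 3 mm thick, rim 16 mm high, open. Origin: centre of the tray's underside (on the plinth), 2-14 mm above the bench; x along the long side.
- brush: Bottle brush with dark wooden handle hanging in the rack's other hole. Origin at its lower end's level, 130 mm below its disc. To be left alone.
- lid: Wooden lid of the jar, 94 mm disc, 16 mm thick, lying at the back. Origin under its centre. To be left alone.
- tincture: Small dark bottle, 48 mm across, 85 mm tall, standing at the back. Origin under its centre. To be left alone.
- amber_jar: Capped brown jar, 86 mm across, 130 mm tall, at the back. Origin under its centre. To be left alone.
- herb_jar: Olive jar with green cap, 74 mm across, 110 mm tall, at the back. Origin under its centre. To be left alone.
- spice_tin: Brass-coloured tin, 68 mm across, 70 mm tall, at the back right. Origin under its centre. To be left alone.
- mortar: White mortar bowl, 110 mm across, 75 mm tall, at the back left. Origin under its centre. To be left alone.
- scoop: Small steel scoop with dark wooden grip, 145 mm long, 26 mm tall, lying at the right. Origin under the scoop's back end. To be left alone.

How it is judged:
On the way, in this order (a step that is already met when the one before it is completed fails the run):
1. the plate has been drawn up out of the jar's mouth and hangs on the key (horizontal distance between key_grip and plate below 0.03 m and z of key_grip in the frame of plate below 0.176 m and z of plate in the frame of jar above 0.126 m), for 0.1 s.
2. the plate stands flat in the tray with the key still in it (horizontal distance between key_grip and plate below 0.03 m and z of key_grip in the frame of plate below 0.176 m and horizontal distance between plate and tray below 0.04 m and z of plate in the frame of tray below 0.0075 m and angle between plate's own z axis and vertical below 0.05 rad), for 0.1 s.
At the end, for the whole second after the job is handed in: Plate flat on the tray's floor, within 40 mm of the tray's centre, at rest; key hanging upright by its disc in a rack hole (within 14 mm of its centre, handle centre 176-184 mm high); jar standing upright (horizontal distance between plate and tray below 0.04 m and z of plate in the frame of tray below 0.0075 m and angle between plate's own z axis and vertical below 0.05 rad and linear speed of plate below 0.01 m/s and angle between key_grip's own z axis and vertical below 0.08 rad and height (world z) of key_grip between 0.176 and 0.184 m and (horizontal distance between key_grip and hole_near below 0.014 m or horizontal distance between key_grip and hole_far below 0.014 m) and angle between jar's own z axis and vertical below 0.03 rad); the robot touches nothing.
It fails at once if the plate is pressed down on the jar or the tray with more than 20 N (contact force between plate and jar above 20 N or contact force between plate and tray above 20 N).
It fails at once if the fingers or the arm push on the jar with more than 20 N (contact force between any of the fingers, the arm and jar above 20 N).
It fails at once if the fingers or the arm touch the plate (contact force between any of the fingers, the arm and plate above 0.5 N).
It fails at once if the jar is shoved more than 20 mm or tipped (distance of jar from where it was at the start of the episode above 0.02 m or angle between jar's own z axis and vertical above 0.12 rad).
It fails at once if something else on the bench is disturbed (moved over 25 mm) (distance of any of brush, lid, tincture, amber_jar, herb_jar, spice_tin, mortar, scoop from where it was at the start of the episode above 0.025 m).
It also fails if it takes over 72 s, if anything falls off the work surface, if the arm or the gripper's body presses on something with over 40 N, if the wrist force passes 120 N, or if a joint passes its speed limit or range.

## Working session

There is one attempt and no reset: what is moved stays moved. The work goes in short steps, Python scripts to look and compute and a tool call to move; the robot and the scene stay as the last step left them, time stands still between calls to the robot, and variables do not carry over. Pictures are saved under pics/ and viewed, and the job is handed in when it is done.

Besides the shell and the picture viewer there is one more tool, called after ">>>" by a JSON object that holds its "name" and its "arguments". play_rows: Moves the arm, as the interface text tells. Its arguments: {"type":"object","properties":{"rows":{"type":"array","items":{"type":"object","properties":{"travel":{"type":"array","items":{"type":"number"}},"delta_rot":{"type":"array","items":{"type":"number"}}}}},"hand":{"type":"number"},"force":{"type":"number"}},"required":["rows"]}

```bash
mkdir -p pics; python3 - <<'E'
from rig import telemetry, snapshot, manip
import cv2,numpy as np
print(telemetry.state(), manip.grip_point_offset)
for n in ["scene","side","wrist"]:
    s=snapshot(n); cv2.imwrite(f"pics/{n}0.png",s["image"][:,:,::-1])
    print(n,{k:(np.round(v,4).tolist() if k!="image" else 0) for k,v in s.items()})
E
```

```text
{'time_s': 0.0, 'qpos': array([-2.02763857e-01,  2.59346992e-01,  1.53607433e+00, -2.46617379e-05,
        1.34798982e+00, -2.02796952e-01]), 'qd': array([ 0.00037059,  0.00111494,  0.00079268, -0.00094972, -0.00090066,
        0.00020741]), 'joint_torque': array([ 2.41929010e-04, -4.37298238e+01, -2.84004611e+01,  7.19661056e-02,
        4.11791797e-02, -1.14769305e-04]), 'position': array([5.49456597e-01, 1.46064707e-04, 2.17819070e-01]), 'ee_rot': array([ 1.20857855,  1.2107854 , -1.2103243 ]), 'ft_force': array([-0.20510755, -1.07973064, -0.14077189]), 'wrist_torque': array([-0.03421019, -0.01149887, -0.01895451]), 'gripper_width': 0.09308023505750572} 0.0188
scene {'image': 0, 'fov_y': 43.3263, 'cx': 254.6369, 'cy': 199.157, 'k1': 0.0409, 'T': [[0.2832, 0.5425, -0.7909, 1.671], [0.9588, -0.1792, 0.2204, -0.2731], [-0.0221, -0.8207, -0.5709, 0.8993], [0.0, 0.0, 0.0, 1.0]]}
side {'image': 0, 'fov_y': 47.3868, 'cx': 252.3388, 'cy': 186.5517, 'k1': -0.1032, 'T': [[0.9636, -0.1967, 0.1809, 0.4034], [-0.2668, -0.7452, 0.6111, -0.7427], [0.0146, -0.6372, -0.7706, 1.1214], [0.0, 0.0, 0.0, 1.0]]}
wrist {'image': 0, 'fov_y': 59.6122, 'cx': 252.6805, 'cy': 188.654, 'k1': 0.0016, 'T_tool_cam': [[-0.0006, -0.3008, 0.9537, -0.1652], [1.0, -0.0011, 0.0003, -0.0001], [0.0009, 0.9537, 0.3008, -0.085], [0.0, 0.0, 0.0, 1.0]]}
```

View pics/scene0.png

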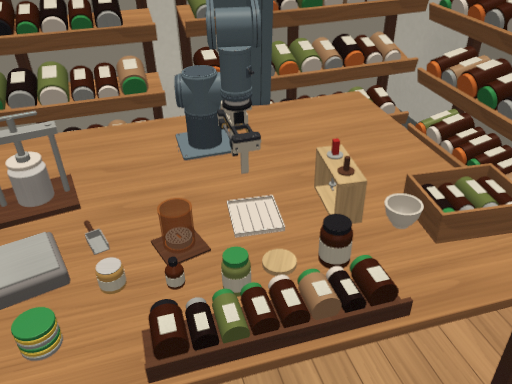

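View pics/side0.png

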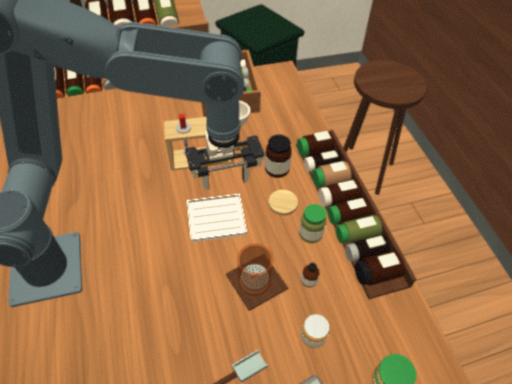

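View pics/wrist0.png

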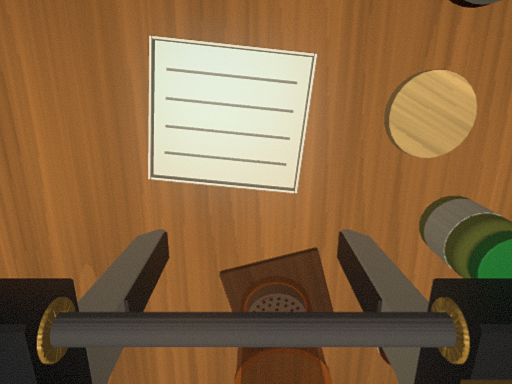

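The views show the key (red handle) in the robot-side rack hole at scene (336,148), the tray at (255,214), and the jar with the plate at (178,235). I'll write the helpers and make first estimates.

```bash
cat > h.py <<'E'
from rig import telemetry, snapshot, manip
import cv2,numpy as np
from scipy.spatial.transform import Rotation as R
def tool():
    s=telemetry.state(); T=np.eye(4); T[:3,:3]=R.from_rotvec(s["ee_rot"]).as_matrix(); T[:3,3]=s["position"]; return T,s
def snap(n,fn=None):
    T,s=tool(); d=snapshot(n)
    d["W"]=T@d["T_tool_cam"] if n=="wrist" else d["T"]
    if fn:
        cv2.imwrite("pics/%s.png"%fn,d["image"][:,:,::-1]); np.savez("pics/%s.npz"%fn,**d)
    return d
def load(fn): 
    z=np.load("pics/%s.npz"%fn); return {k:z[k] for k in z.files}
def K(d):
    f=192/np.tan(np.radians(float(d["fov_y"]))/2); return np.array([[f,0,float(d["cx"])],[0,f,float(d["cy"])],[0,0,1]])
def proj(d,P):
    W=np.asarray(d["W"]); p=(np.atleast_2d(P)-W[:3,3])@W[:3,:3]; a=p[:,:2]/p[:,2:]
    r2=(a**2).sum(1,keepdims=True); a=a*(1+float(d["k1"])*r2); k=K(d); return a*k[0,0]+[k[0,2],k[1,2]]
def ray(d,uv):
    uv=np.atleast_2d(np.float64(uv)); k=K(d); q=(uv-[k[0,2],k[1,2]])/k[0,0]; a=q.copy()
    for _ in range(20): a=q/(1+float(d["k1"])*(a**2).sum(1,keepdims=True))
    v=np.c_[a,np.ones(len(a))]@d["W"][:3,:3].T; return d["W"][:3,3],v/np.linalg.norm(v,axis=1,keepdims=True)
def plane(d,uv,z):
    o,v=ray(d,uv); return o+v*((z-o[2])/v[:,2:])
def tri(obs):
    A=0;b=0;L=[]
    for d,uv in obs:
        o,v=ray(d,uv); v=v[0]; M=np.eye(3)-np.outer(v,v); A=A+M;b=b+M@o; L.append((o,M))
    p=np.linalg.solve(A,b); return p,[np.linalg.norm(M@(p-o))*1e3 for o,M in L]
def crop(img,x0,y0,x1,y1,s,fn): cv2.imwrite("pics/%s.png"%fn,cv2.resize(img[y0:y1,x0:x1,::-1],None,fx=s,fy=s,interpolation=cv2.INTER_CUBIC))
E
python3 - <<'E'
from h import *
a=snap("scene","sc1"); b=snap("side","si1"); w=snap("wrist","w1")
print(tool()[0].round(3))
crop(a["image"],140,130,400,270,3,"sc1c"); crop(b["image"],150,90,310,310,3.4 and 2.7,"si1c")
E
```

```text
[[-0.001  1.     0.     0.55 ]
 [ 0.     0.    -1.     0.   ]
 [-1.    -0.001 -0.     0.218]
 [ 0.     0.     0.     1.   ]]
```

View pics/sc1c.png

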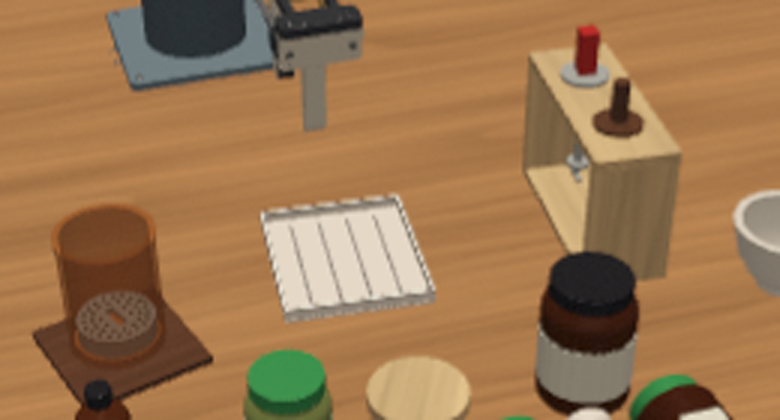

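View pics/si1c.png

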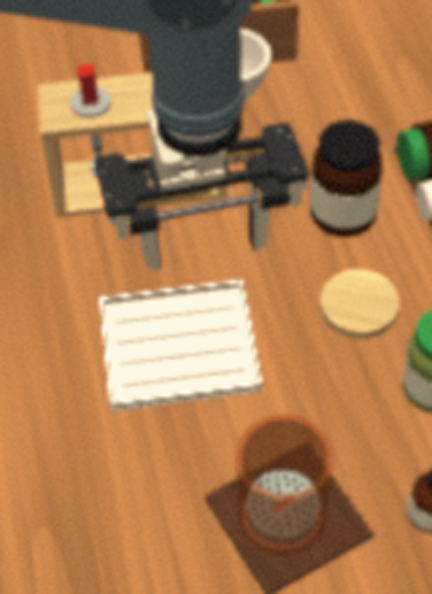

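```bash
python3 - <<'E'
from h import *
a=load("sc1"); b=load("si1"); w=load("w1")
def masks(d,n):
    h=cv2.cvtColor(d["image"],cv2.COLOR_RGB2HSV); im=d["image"].astype(int)
    m=((im[...,0]>100)&(im[...,1]<50)&(im[...,2]<60)).astype(np.uint8)
    _,_,st,c=cv2.connectedComponentsWithStats(m); 
    for s_,c_ in zip(st,c): 
        if 15<s_[4]<5000: print(n,s_,c_)
masks(a,"sc"); masks(b,"si")
print("key",tri([(a,[336,146.3]),(b,[182.2,121.1])]))
sc=lambda u,v:[140+u/3,130+v/3]
print("rack top", plane(a,[sc(530,57),sc(605,42),sc(680,155),sc(595,165)],.15).round(3))
print("tray rim",plane(a,[sc(262,212),sc(398,196),sc(434,292),sc(287,318)],.022).round(3))
print("tray wrist",plane(w,[[150,37],[316,54],[296,192],[150,179]],.022).round(3))
print("jar rim",tri([(a,sc(105,232)),(b,[150+283/2.7,90+460/2.7])]))
print("board",plane(a,[sc(35,335),sc(120,290),sc(212,355),sc(108,403)],.01).round(3))
E
```

```text
sc [332 139   8  16  91] [335.47252747 146.64835165]
si [180 116   5  12  44] [182.29545455 121.29545455]
key (array([0.48019196, 0.32217675, 0.17985759]), [np.float64(0.26679572943535756), np.float64(0.26679572943543456)])
rack top [[0.428 0.282 0.15 ]
 [0.423 0.37  0.15 ]
 [0.649 0.342 0.15 ]
 [0.64  0.259 0.15 ]]
tray rim [[ 0.436 -0.019  0.022]
 [ 0.453  0.127  0.022]
 [ 0.622  0.108  0.022]
 [ 0.616 -0.039  0.022]]
tray wrist [[ 0.448  0.128  0.022]
 [ 0.613  0.113  0.022]
 [ 0.599 -0.033  0.022]
 [ 0.435 -0.017  0.022]]
jar rim (array([ 0.57592239, -0.1955313 ,  0.13019404]), [np.float64(1.4184952394675616), np.float64(1.4184952394675632)])
board [[ 0.551 -0.272  0.01 ]
 [ 0.507 -0.183  0.01 ]
 [ 0.633 -0.116  0.01 ]
 [ 0.669 -0.22   0.01 ]]
```

>>> {"name": "play_rows", "arguments": {"rows": [{"travel":[0,0.004,0.03]},{"travel":[0,0.004,0.03]},{"travel":[0,0.004,0.03]},{"travel":[0,0.004,0.03]},{"travel":[0,0.004,0.03]},{"travel":[0,0.006,0.028]},{"travel":[0,0,0]}]}}

```text
invalid input
```

```bash
python3 - <<'E'
from h import *
d=snap("wrist","w2"); print(d["W"][:3,3],tool()[0][:3,3]); cv2.imwrite("pics/w2b.png",cv2.resize(d["image"][:,:,::-1],(768,576),interpolation=cv2.INTER_CUBIC))
E
```

```text
[0.54979912 0.08500032 0.38356685] [5.49886382e-01 4.44515024e-05 2.18447917e-01]
```

View pics/w2b.png

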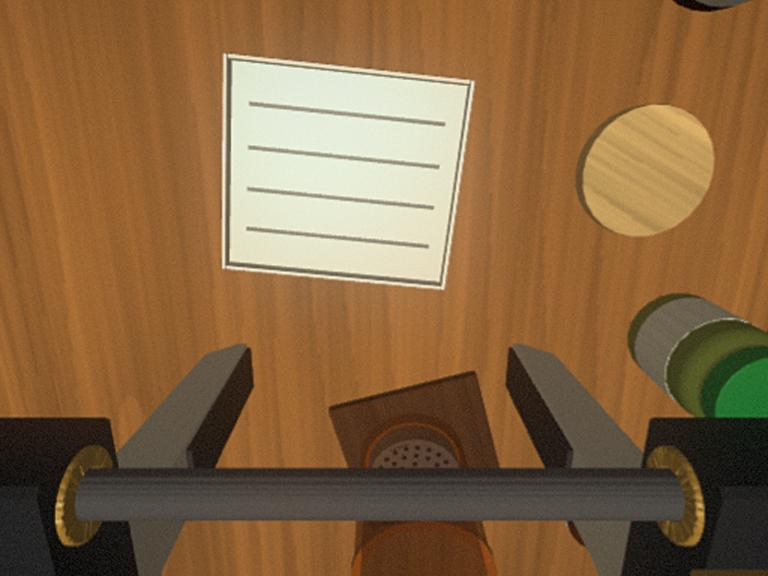

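Probably delta_rot is required in every row.

>>> {"name": "play_rows", "arguments": {"rows": [{"travel":[0,0.004,0.03],"delta_rot":[0,0,0]},{"travel":[0,0.004,0.03],"delta_rot":[0,0,0]},{"travel":[0,0.004,0.03],"delta_rot":[0,0,0]},{"travel":[0,0.004,0.03],"delta_rot":[0,0,0]},{"travel":[0,0.004,0.03],"delta_rot":[0,0,0]},{"travel":[0,0.006,0.028],"delta_rot":[0,0,0]},{"travel":[0,0,0],"delta_rot":[0,0,0]}]}}

```text
time_s: 1.23
position: [0.5761, -0.1799, 0.2182]
ee_rot: [1.211, 1.208, -1.211]
ft_force: [0.1, 0.4, 0.4]
gripper_width: 0.0929
```

```bash
python3 - <<'E'
from h import *
d=snap("wrist","w2"); print(d["W"][:3,3],tool()[0][:3,3]); cv2.imwrite("pics/w2b.png",cv2.resize(d["image"][:,:,::-1],(768,576),interpolation=cv2.INTER_CUBIC))
E
```

```text
[ 0.57621438 -0.09485397  0.38338864] [ 0.57582409 -0.17846151  0.21824632]
```

View pics/w2b.png

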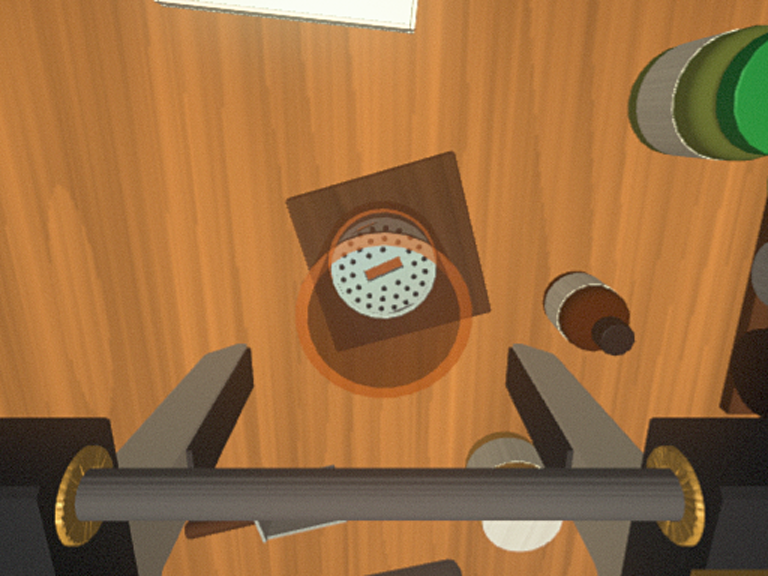

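```bash
cat >> h.py <<'E'
def slot(d,c,r=22,show=None):
    im=d["image"].astype(int); x,y=c; x=int(x);y=int(y)
    s=np.zeros(im.shape[:2],np.uint8); m=(im[...,0]-im[...,2]>40).astype(np.uint8); s[y-r:y+r,x-r:x+r]=m[y-r:y+r,x-r:x+r]
    n,l,st,ce=cv2.connectedComponentsWithStats(s); k=min(range(1,n),key=lambda i:np.hypot(*(ce[i]-[x,y])) if st[i][4]>40 else 1e9)
    cn=max(cv2.findContours((l==k).astype(np.uint8),cv2.RETR_EXTERNAL,cv2.CHAIN_APPROX_NONE)[0],key=len)
    return ce[k],st[k],cv2.boxPoints(cv2.minAreaRect(cn))
E
python3 - <<'E'
from h import *
d=load("w2")
c,st,bx=slot(d,[255.5,179]); print(c,st,bx)
for z in (.032,.037,.042):
    p=plane(d,bx,z); q=plane(d,c,z)[0]
    e=[p[1]-p[0],p[2]-p[1]]; e.sort(key=np.linalg.norm); print(z,q.round(4),[np.linalg.norm(x).round(4) for x in e],np.degrees(np.arctan2(e[1][1],e[1][0])))
    print(" pl width",np.ptp(plane(d,[[331/1.5,180],[436/1.5,180]],z)[:,0]))
for z in (.129,.134,.139): print(z," rim ",plane(d,[[296/1.5,210],[471/1.5,210]],z).round(4)[:,0], plane(d,[[256,163],[256,263.5]],z).round(4)[:,1])
print(plane(d,np.array([[287,200],[454,152],[490,310],[337,350]])/1.5,.009).round(4))
crop(d["image"],190,120,330,270,5 and 4,"w2c")
E
```

```text
[255.38728324 178.26011561] [243 171  25  15 173] [[242.37053 180.27539]
 [265.60986 170.10818]
 [268.3869  176.45572]
 [245.14758 186.62292]]
0.032 [ 0.5789 -0.1939  0.032 ] [np.float64(0.0078), np.float64(0.0277)] 24.18112769409051
 pl width 0.07633298103465747
0.037 [ 0.5789 -0.1925  0.037 ] [np.float64(0.0076), np.float64(0.0273)] 24.181127694090527
 pl width 0.0752468192698299
0.042 [ 0.5789 -0.1911  0.042 ] [np.float64(0.0075), np.float64(0.0269)] 24.181127694090545
 pl width 0.07416065750500245
0.129  rim  [0.531  0.6258] [-0.1543 -0.2424]
0.134  rim  [0.5319 0.6248] [-0.1531 -0.2395]
0.139  rim  [0.5328 0.6238] [-0.1519 -0.2366]
[[ 0.5079 -0.1482  0.009 ]
 [ 0.6304 -0.1141  0.009 ]
 [ 0.664  -0.2358  0.009 ]
 [ 0.5415 -0.2702  0.009 ]]
```

View pics/w2c.png

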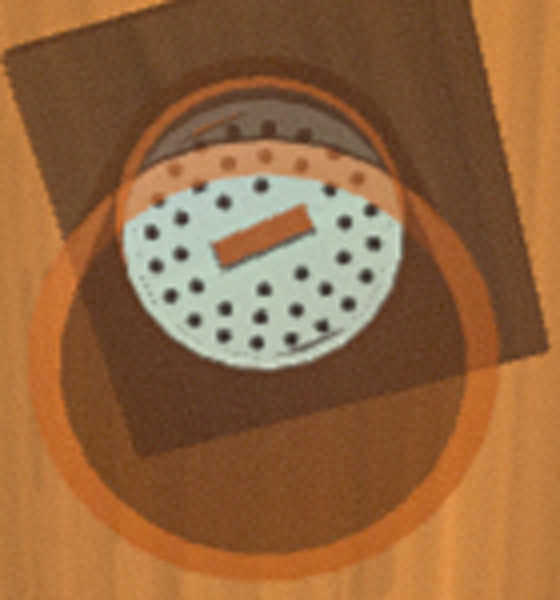

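>>> {"name": "play_rows", "arguments": {"rows": [{"travel":[-0.014,-0.008,-0.04],"delta_rot":[0,0,0]},{"travel":[-0.014,-0.008,-0.04],"delta_rot":[0,0,0]},{"travel":[-0.014,-0.008,-0.04],"delta_rot":[0,0,0]},{"travel":[-0.014,-0.008,-0.04],"delta_rot":[0,0,0]},{"travel":[-0.014,-0.008,-0.04],"delta_rot":[0,0,0]},{"travel":[-0.012,-0.008,-0.04],"delta_rot":[0,0,0]},{"travel":[0,-0.008,-0.04],"delta_rot":[0,0,0]},{"travel":[0,-0.008,-0.04],"delta_rot":[0,0,0]},{"travel":[0,-0.008,-0.04],"delta_rot":[0,0,0]},{"travel":[0,-0.008,-0.04],"delta_rot":[0,0,0]},{"travel":[0,-0.008,-0.04],"delta_rot":[0,0,0]},{"travel":[0,-0.008,-0.04],"delta_rot":[0,0,0]}]}}

```text
time_s: 2.78
position: [0.4783, 0.3041, 0.3008]
ee_rot: [1.208, 1.21, -1.208]
ft_force: [-0.0, -0.2, -0.4]
gripper_width: 0.0929
```

>>> {"name": "play_rows", "arguments": {"rows": [{"travel":[0,0,0],"delta_rot":[0,0,0]},{"travel":[0,0,0],"delta_rot":[0,0,0]}]}}

```text
time_s: 3.02
position: [0.4792, 0.3022, 0.3006]
ee_rot: [1.208, 1.21, -1.209]
ft_force: [-0.1, -0.1, 0.4]
gripper_width: 0.093
```

```bash
python3 - <<'E'
from h import *
d=snap("wrist","w3"); print(d["W"][:3,3],tool()[0][:3,3]); cv2.imwrite("pics/w3b.png",cv2.resize(d["image"][:,:,::-1],(768,576),interpolation=cv2.INTER_CUBIC))
E
```

```text
[0.47902696 0.38722525 0.46573258] [0.47959294 0.30162948 0.30067763]
```

View pics/w3b.png

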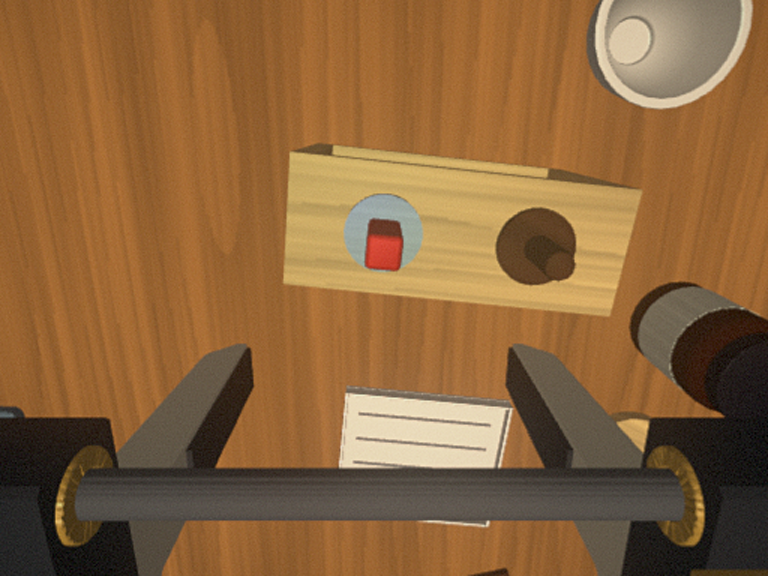

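```bash
python3 - <<'E'
from h import *
d=load("w3"); im=d["image"].astype(int)
m=((im[...,0]>190)&(im[...,1]<80)).astype(np.uint8)
cn=max(cv2.findContours(m,cv2.RETR_EXTERNAL,cv2.CHAIN_APPROX_NONE)[0],key=len)
r=cv2.minAreaRect(cn); print(r, cv2.contourArea(cn))
p=plane(d,cv2.boxPoints(r),.205); print(p.round(4),p.mean(0)); e=p[1]-p[0]; print(np.degrees(np.arctan2(e[1],e[0])),np.linalg.norm(e),np.linalg.norm(p[2]-p[1]))
cv2.imwrite("pics/w3m.png",m*255)
# disc
print("disc",plane(d,[[256,154.5]],.155))
rk=plane(d,np.array([[291,151],[640,189],[611,316],[284,283]])/1.5,.15);print(rk.round(4),rk.mean(0))
crop(d["image"],180,90,440,220,3,"w3c")
E
```

```text
((255.02621459960938, 168.30349731445312), (19.824556350708008, 19.097654342651367), 7.594643592834473) 323.0
[[0.4721 0.3151 0.205 ]
 [0.4742 0.3307 0.205 ]
 [0.4898 0.3286 0.205 ]
 [0.488  0.313  0.205 ]] [0.48101249 0.32184649 0.205     ]
82.26074098510563 0.015699595950151107 0.01574376349612735
disc [[0.4822738  0.32277133 0.155     ]]
[[0.4256 0.3716 0.15  ]
 [0.6414 0.3488 0.15  ]
 [0.6352 0.2642 0.15  ]
 [0.4166 0.2874 0.15  ]] [0.52968614 0.31800889 0.15      ]
```

View pics/w3c.png

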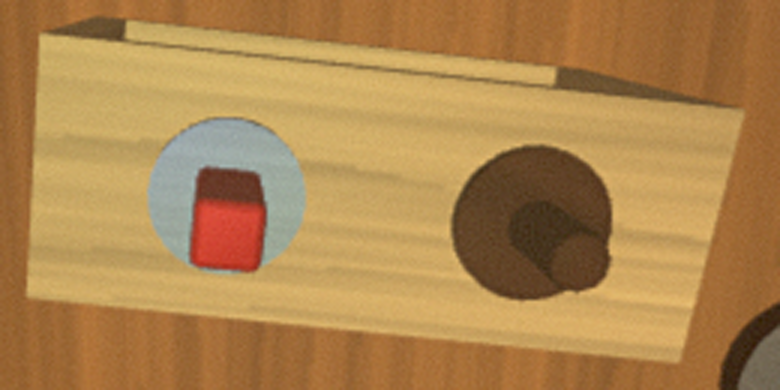

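>>> {"name": "play_rows", "arguments": {"rows": [{"travel":[0,0.0014,-0.0204],"delta_rot":[0,0,0]},{"travel":[0,0,0],"delta_rot":[7.7,0,0]},{"travel":[0.03,0,0],"delta_rot":[0,0,0]},{"travel":[0.03,0,0],"delta_rot":[0,0,0]},{"travel":[0.02,0,0],"delta_rot":[0,0,0]},{"travel":[0.02,0,0],"delta_rot":[0,0,0]},{"travel":[0.02,0,0],"delta_rot":[0,0,0]},{"travel":[0.017,0,0],"delta_rot":[0,0,0]},{"travel":[0,0,0],"delta_rot":[0,0,0]}]}}

```text
time_s: 4.2
position: [0.4807, 0.3221, 0.1622]
ee_rot: [1.306, 1.143, -1.311]
ft_force: [-0.8, -0.4, -0.1]
gripper_width: 0.0931
```

```bash
python3 - <<'E'
from h import *
d=snap("wrist","w4"); T,s=tool(); print(T.round(4),s["ft_force"],s["qpos"]); cv2.imwrite("pics/w4b.png",cv2.resize(d["image"][:,:,::-1],(768,576),interpolation=cv2.INTER_CUBIC))
E
```

```text
[[-1.000e-03  9.909e-01 -1.344e-01  4.814e-01]
 [-3.000e-04 -1.344e-01 -9.909e-01  3.224e-01]
 [-1.000e+00 -9.000e-04  4.000e-04  1.633e-01]
 [ 0.000e+00  0.000e+00  0.000e+00  1.000e+00]] [-0.08457376 -0.01073758 -0.28804611] [3.97631813e-01 3.52778281e-01 1.54298576e+00 1.13624599e-04
 1.24682137e+00 5.32396639e-01]
```

View pics/w4b.png

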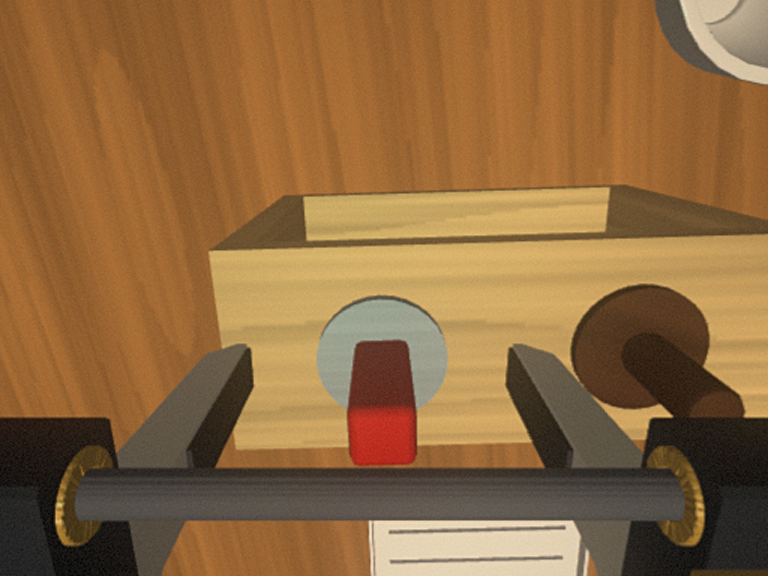

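The handle stands square between the fingers, so I'm closing the gripper.

>>> {"name": "play_rows", "arguments": {"rows": [{"travel":[0,0,0],"delta_rot":[0,0,0]},{"travel":[0,0,0],"delta_rot":[0,0,0]},{"travel":[0,0,0],"delta_rot":[0,0,0]},{"travel":[0,0,0],"delta_rot":[0,0,0]},{"travel":[0,0,0],"delta_rot":[0,0,0]},{"travel":[0,0,0],"delta_rot":[0,0,0]}], "hand": 0, "force": 50}}

```text
time_s: 5.0
position: [0.4814, 0.3224, 0.1636]
ee_rot: [1.308, 1.143, -1.307]
ft_force: [0.1, -0.3, -0.4]
gripper_width: 0.0373
```

>>> {"name": "play_rows", "arguments": {"rows": [{"travel":[0,0,0],"delta_rot":[0,0,0]},{"travel":[0,0,0],"delta_rot":[0,0,0]},{"travel":[0,0,0],"delta_rot":[0,0,0]},{"travel":[0,0,0],"delta_rot":[0,0,0]}]}}

```text
time_s: 5.5
position: [0.4815, 0.3224, 0.1636]
ee_rot: [1.308, 1.143, -1.308]
ft_force: [0.9, 0.5, -0.6]
gripper_width: 0.0197
```

>>> {"name": "play_rows", "arguments": {"rows": [{"travel":[-0.015,0,0],"delta_rot":[0,0,0]},{"travel":[-0.02,0,0],"delta_rot":[0,0,0]},{"travel":[-0.02,0,0],"delta_rot":[0,0,0]},{"travel":[-0.02,0,0],"delta_rot":[0,0,0]},{"travel":[-0.02,0,0],"delta_rot":[0,0,0]},{"travel":[-0.02,0,0],"delta_rot":[0,0,0]},{"travel":[-0.02,0,0],"delta_rot":[0,0,0]},{"travel":[-0.02,0,0],"delta_rot":[0,0,0]},{"travel":[-0.02,0,0],"delta_rot":[0,0,0]},{"travel":[0,0,0],"delta_rot":[0,0,0]}]}}

```text
time_s: 6.75
position: [0.482, 0.3227, 0.341]
ee_rot: [1.311, 1.141, -1.304]
ft_force: [-0.2, -0.3, -1.8]
gripper_width: 0.0197
```

```bash
python3 - <<'E'
from h import *
d=snap("wrist","w5"); T,s=tool(); print(T.round(4),s["ft_force"]); cv2.imwrite("pics/w5b.png",cv2.resize(d["image"][:,:,::-1],(768,576),interpolation=cv2.INTER_CUBIC))
a=snap("scene","sc5");b=snap("side","si5")
crop(a["image"],290,70,420,170,6,"sc5c"); crop(b["image"],120,30,250,160,4,"si5c")
E
```

```text
[[ 1.400e-03  9.910e-01 -1.339e-01  4.815e-01]
 [ 7.000e-04 -1.339e-01 -9.910e-01  3.225e-01]
 [-1.000e+00  1.300e-03 -8.000e-04  3.394e-01]
 [ 0.000e+00  0.000e+00  0.000e+00  1.000e+00]] [-0.34676586  0.03166251 -3.36254508]
```

View pics/w5b.png

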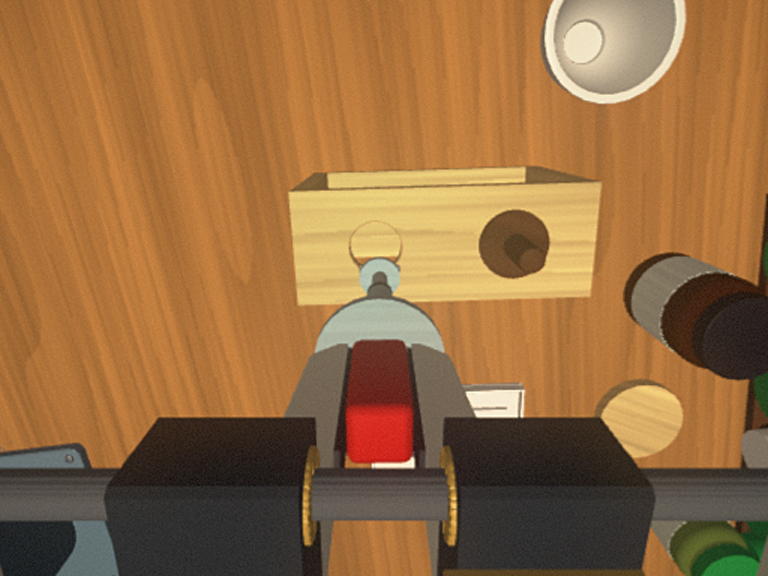

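View pics/sc5c.png

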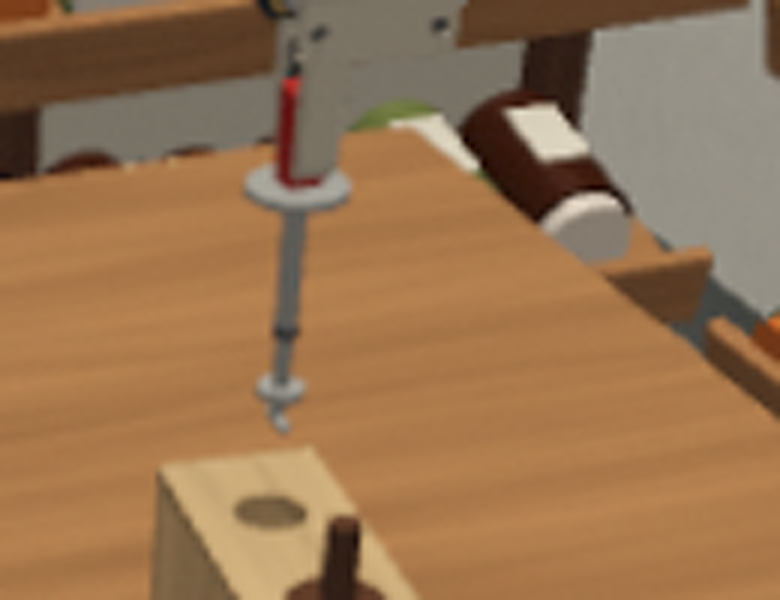

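View pics/si5c.png

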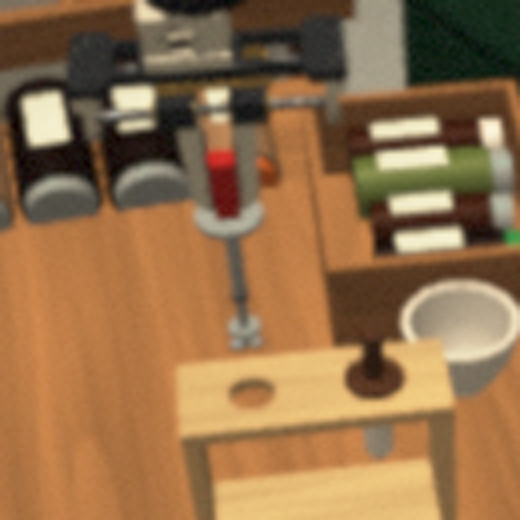

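```bash
python3 - <<'E'
from h import *
a=load("sc5");b=load("si5");w=load("w5"); T,_=tool()
sc=lambda u,v:[290+u/6,70+v/6]; si=lambda u,v:[120+u/4,30+v/4]
wp=lambda u,v:[u/1.5,v/1.5]
print(T[:3,3])
for n,o in [("shoulder",[(a,sc(281,387)),(b,si(244,329)),(w,wp(380,275))]),("guard",[(a,sc(298,188)),(b,si(229,216))]),("shoulder sc+si",[(a,sc(281,387)),(b,si(244,329))]),("red top",[(a,sc(292,85)),(b,si(220,157))])]:
    p,r=tri(o); print(n,p.round(4),np.round(r,2), "rel tool",np.round(T[:3,:3].T@(p-T[:3,3]),4))
crop(w["image"],225,150,285,240,8 and 6,"w5c")
crop(b["image"],165,90,195,125,15,"si5d")
crop(a["image"],325,120,350,150,15,"sc5d")
E
```

```text
[0.48095197 0.32223341 0.3378573 ]
shoulder [0.4811 0.3214 0.2191] [1.27 1.38 1.82] rel tool [0.1188 0.0004 0.0007]
guard [0.4807 0.3212 0.3269] [0.07 0.07] rel tool [ 0.011  -0.0001  0.0011]
shoulder sc+si [0.4801 0.321  0.2192] [0.83 0.83] rel tool [ 0.1186 -0.0006  0.0012]
red top [0.4799 0.3151 0.3809] [2.15 2.15] rel tool [-0.043  -0.0002  0.0073]
```

View pics/w5c.png

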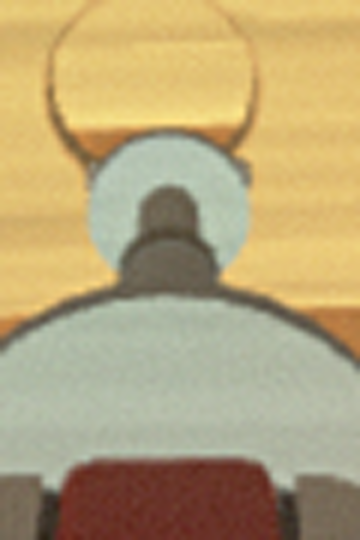

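View pics/si5d.png

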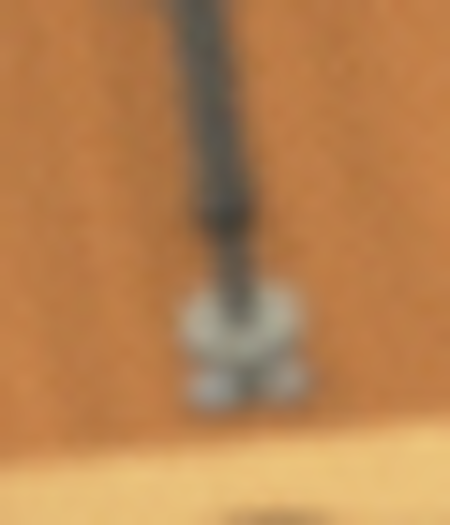

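View pics/sc5d.png

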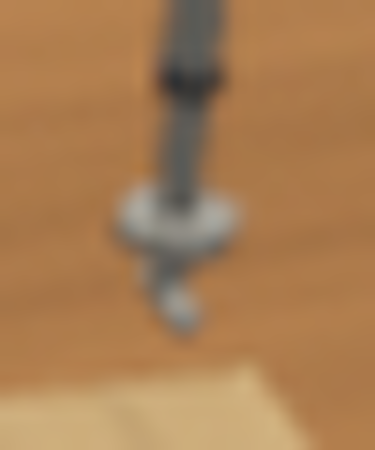

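>>> {"name": "play_rows", "arguments": {"rows": [{"travel":[0,0.0138,0.0414],"delta_rot":[0,0,0]},{"travel":[0,0.0138,0.0414],"delta_rot":[0,0,0]},{"travel":[0,0.0138,0.0414],"delta_rot":[0,0,0]},{"travel":[0,0.0138,0.0414],"delta_rot":[0,0,0]},{"travel":[0,0.0138,0.0414],"delta_rot":[0,0,0]},{"travel":[0,0.0138,0.0414],"delta_rot":[0,0,0]},{"travel":[0,0.0138,0.0414],"delta_rot":[0,0,0]},{"travel":[0,0.0138,0.0414],"delta_rot":[0,0,0]},{"travel":[0,0.0138,0.0414],"delta_rot":[0,0,0]},{"travel":[0,0.0138,0.0414],"delta_rot":[0,0,0]},{"travel":[0,0.0138,0.0414],"delta_rot":[0,0,0]},{"travel":[0,0.0138,0.0414],"delta_rot":[0,0,0]}]}}

```text
time_s: 8.4
position: [0.5787, -0.1933, 0.3373]
ee_rot: [1.307, 1.145, -1.309]
ft_force: [0.5, -0.3, -2.6]
gripper_width: 0.0198
```

>>> {"name": "play_rows", "arguments": {"rows": [{"travel":[0,0,0],"delta_rot":[-8,0,0]},{"travel":[0,0,0],"delta_rot":[-8,0,0]},{"travel":[0,0,0],"delta_rot":[-8,0,0]},{"travel":[0,0,0],"delta_rot":[-8,0,0]},{"travel":[0,0,0],"delta_rot":[0,0,0]},{"travel":[0,0,0],"delta_rot":[0,0,0]}]}}

```text
time_s: 9.15
position: [0.5788, -0.192, 0.338]
ee_rot: [0.894, 1.381, -0.894]
ft_force: [-0.1, 0.6, -1.9]
gripper_width: 0.0199
```

```bash
python3 - <<'E'
from h import *
T,s=tool()
d=snap("wrist","w6"); print(T.round(4),s["ft_force"],s["qpos"]); cv2.imwrite("pics/w6b.png",cv2.resize(d["image"][:,:,::-1],(768,576),interpolation=cv2.INTER_CUBIC))
E
```

```text
[[-1.100e-03  9.125e-01  4.091e-01  5.788e-01]
 [ 6.000e-04  4.091e-01 -9.125e-01 -1.920e-01]
 [-1.000e+00 -7.000e-04 -1.000e-03  3.380e-01]
 [ 0.000e+00  0.000e+00  0.000e+00  1.000e+00]] [-0.06391726  0.56241391 -1.92565755] [-5.03023855e-01  3.24846249e-01  1.15976799e+00  3.93699092e-05
  1.65821044e+00 -9.24464272e-01]
```

View pics/w6b.png

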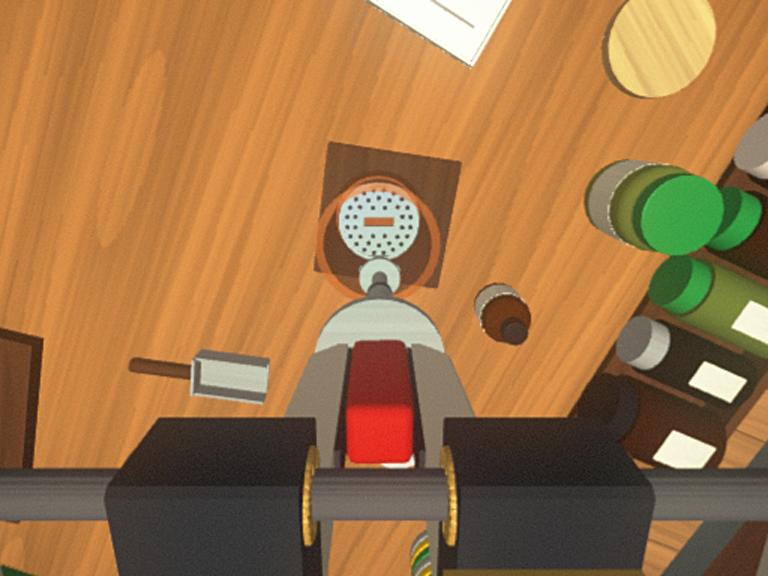

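```bash
python3 - <<'E'
from h import *
d=load("w6"); d["W"]=d["T_tool_cam"]  # tool frame
c,st,bx=slot(d,[379/1.5,222/1.5],r=14); print(c,st,bx)
def atx(uv,x):
    o,v=ray(d,uv); return (o+v*((x-o[0])/v[:,:1]))
for x in (.296,.301,.306): print("slot tool",x,atx(c,x).round(4))
p=atx(bx,.301); e=[p[1]-p[0],p[2]-p[1]]; e.sort(key=np.linalg.norm); print([np.linalg.norm(q).round(4) for q in e], "angle",np.degrees(np.arctan2(e[1][2],e[1][1])))
im=d["image"]
crop(im,200,100,310,210,6 and 5,"w6c")
for x in (.116,.119,.122): print("sh",atx([[379.5/1.5,275/1.5],[253.2,184.7]],x).round(4))
E
```

```text
[252.25217391 147.46956522] [243 145  20   6 115] [[243. 145.]
 [262. 145.]
 [262. 150.]
 [243. 150.]]
slot tool 0.296 [[ 2.96e-01 -2.00e-04  6.00e-04]]
slot tool 0.301 [[ 3.01e-01 -2.00e-04  1.60e-03]]
slot tool 0.306 [[ 3.06e-01 -2.00e-04  2.50e-03]]
[np.float64(0.0071), np.float64(0.0266)] angle 0.06124673288039475
sh [[ 0.116   0.0005 -0.0011]
 [ 0.116   0.0007  0.0002]]
sh [[ 0.119   0.0005 -0.0002]
 [ 0.119   0.0007  0.0011]]
sh [[0.122  0.0005 0.0007]
 [0.122  0.0007 0.002 ]]
```

View pics/w6c.png

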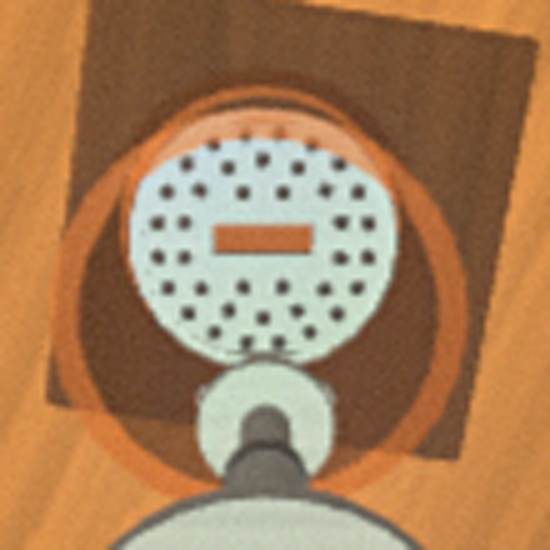

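>>> {"name": "play_rows", "arguments": {"rows": [{"travel":[0.02,0,0],"delta_rot":[0,0,0]},{"travel":[0.02,0,0],"delta_rot":[0,0,0]},{"travel":[0.02,0,0],"delta_rot":[0,0,0]},{"travel":[0.02,0,0],"delta_rot":[0,0,0]},{"travel":[0.02,0,0],"delta_rot":[0,0,0]},{"travel":[0.02,0,0],"delta_rot":[0,0,0]},{"travel":[0.015,0,0],"delta_rot":[0,0,0]},{"travel":[0,0,0],"delta_rot":[0,0,0]},{"travel":[0,0,0],"delta_rot":[0,0,0]}]}}

```text
time_s: 10.32
position: [0.5794, -0.1923, 0.2044]
ee_rot: [0.891, 1.379, -0.891]
ft_force: [1.2, -0.7, -1.8]
gripper_width: 0.0198
```

```bash
python3 - <<'E'
from h import *
T,s=tool()
d=snap("wrist","w7"); print(T.round(4),s["ft_force"]); crop(d["image"],170,90,340,230,4.5,"w7c")
E
```

```text
[[ 1.000e-03  9.115e-01  4.113e-01  5.794e-01]
 [-6.000e-04  4.113e-01 -9.115e-01 -1.923e-01]
 [-1.000e+00  7.000e-04  9.000e-04  2.044e-01]
 [ 0.000e+00  0.000e+00  0.000e+00  1.000e+00]] [ 1.1934676  -0.67814491 -1.75777478]
```

View pics/w7c.png

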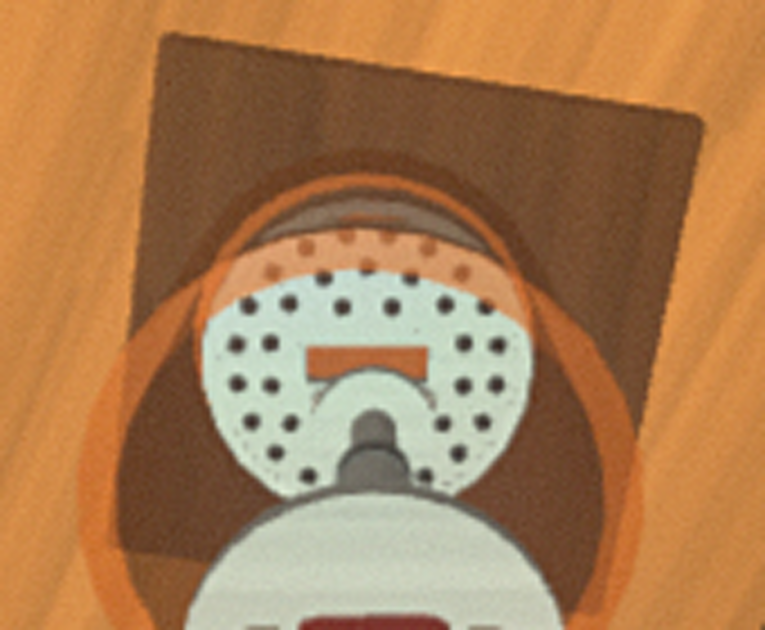

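>>> {"name": "play_rows", "arguments": {"rows": [{"travel":[0.008,-0.0012,0],"delta_rot":[0,0,0]},{"travel":[0.008,0,0],"delta_rot":[0,0,0]},{"travel":[0,0,0],"delta_rot":[0,0,0]},{"travel":[0,0,0],"delta_rot":[0,0,0]}]}}

```text
time_s: 10.88
position: [0.5779, -0.1926, 0.1876]
ee_rot: [0.891, 1.381, -0.891]
ft_force: [0.1, 0.0, -2.8]
gripper_width: 0.0197
```

```bash
python3 - <<'E'
from h import *
T,s=tool()
d=snap("wrist","w8"); print(T.round(4),s["ft_force"]); crop(d["image"],190,120,310,220,6.4,"w8c")
E
```

```text
[[-2.000e-04  9.114e-01  4.114e-01  5.779e-01]
 [ 1.000e-04  4.114e-01 -9.114e-01 -1.926e-01]
 [-1.000e+00 -1.000e-04 -1.000e-04  1.876e-01]
 [ 0.000e+00  0.000e+00  0.000e+00  1.000e+00]] [ 0.08832364  0.00660198 -2.76129208]
```

View pics/w8c.png

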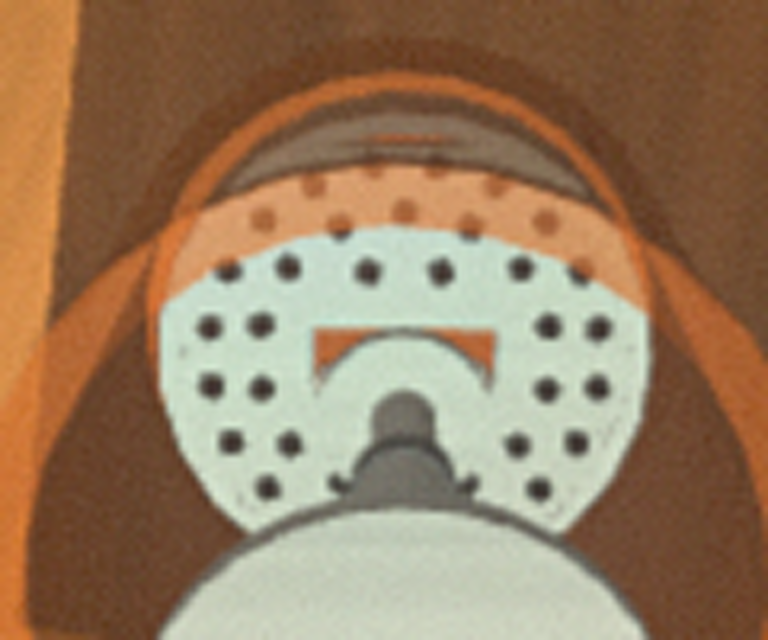

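```bash
python3 - <<'E'
from h import *
d=load("w8"); d["W"]=d["T_tool_cam"]
def atx(uv,x):
    o,v=ray(d,uv); return (o+v*((x-o[0])/v[:,:1])).round(4)[0]
im=d["image"].astype(int)
for r in (172,173,174,175,176): print(r,im[r,236:272,2].tolist())
print("slot",[atx([253.2,175.3],x) for x in (.151,.155,.157)])
print("slot top edge",[atx([253.2,120+328/6.4],x) for x in (.151,.155,.157)])
print("sh",[atx([253.1,185],x) for x in (.1135,.117,.119)])
print("sh far edge",[atx([253.1,120+332/6.4],x) for x in (.1135,.117,.119)])
crop(load("w8")["image"],225,160,285,205,12,"w8d")
E
```

```text
172 [199, 197, 183, 101, 63, 66, 71, 62, 63, 59, 71, 91, 97, 97, 116, 136, 138, 136, 126, 120, 102, 93, 81, 69, 62, 63, 74, 80, 75, 72, 78, 136, 190, 198, 199, 196]
173 [196, 202, 176, 97, 56, 58, 61, 59, 56, 75, 99, 139, 162, 178, 189, 192, 190, 191, 187, 186, 187, 168, 124, 95, 74, 60, 52, 58, 58, 50, 59, 131, 187, 198, 191, 196]
174 [201, 201, 177, 97, 59, 63, 58, 64, 93, 139, 180, 195, 198, 198, 194, 199, 195, 199, 193, 199, 198, 202, 188, 171, 130, 90, 70, 56, 59, 59, 61, 138, 188, 193, 193, 192]
175 [202, 200, 184, 92, 61, 54, 69, 93, 139, 183, 198, 199, 201, 197, 193, 197, 194, 200, 195, 195, 195, 198, 199, 192, 191, 152, 104, 72, 58, 58, 72, 155, 199, 195, 194, 197]
176 [203, 203, 178, 101, 55, 72, 104, 155, 190, 199, 196, 197, 195, 197, 194, 196, 190, 198, 194, 193, 197, 193, 195, 200, 203, 194, 172, 116, 94, 72, 70, 164, 196, 196, 195, 198]
slot [array([0.151 , 0.0008, 0.0012]), array([0.155 , 0.0008, 0.0023]), array([0.157 , 0.0008, 0.0028])]
slot top edge [array([ 0.151 ,  0.0008, -0.0029]), array([ 0.155 ,  0.0008, -0.0019]), array([ 0.157 ,  0.0008, -0.0014])]
sh [array([ 0.1135,  0.0006, -0.0003]), array([0.117 , 0.0006, 0.0007]), array([0.119 , 0.0006, 0.0014])]
sh far edge [array([ 0.1135,  0.0006, -0.0121]), array([ 0.117 ,  0.0006, -0.0112]), array([ 0.119 ,  0.0006, -0.0107])]
```

View pics/w8d.png

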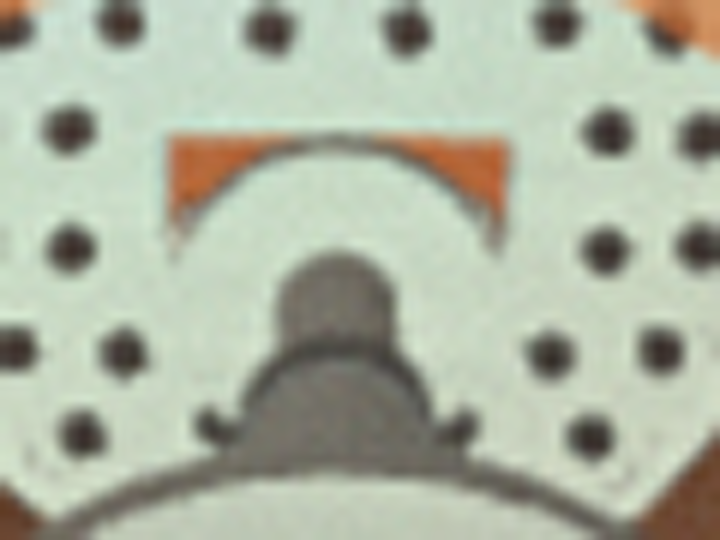

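>>> {"name": "play_rows", "arguments": {"rows": [{"travel":[0.005,0,0.0012],"delta_rot":[0,0,0]},{"travel":[0.005,0,0],"delta_rot":[0,0,0]},{"travel":[0,0,0],"delta_rot":[0,0,0]},{"travel":[0,0,0],"delta_rot":[0,0,0]}]}}

```text
time_s: 11.42
position: [0.5784, -0.1937, 0.1776]
ee_rot: [0.891, 1.381, -0.891]
ft_force: [-0.3, 0.7, -2.1]
gripper_width: 0.0199
```

```bash
python3 - <<'E'
from h import *
T,s=tool()
d=snap("wrist","w9"); print(T.round(4),s["ft_force"]); crop(d["image"],190,120,310,220,6.4,"w9c");crop(d["image"],225,160,285,205,12,"w9d")
a=snap("scene","sc9");b=snap("side","si9"); crop(a["image"],145,180,215,260,7,"sc9c"); crop(b["image"],220,230,290,310,7,"si9c")
E
```

```text
[[-1.000e-04  9.114e-01  4.115e-01  5.784e-01]
 [ 0.000e+00  4.115e-01 -9.114e-01 -1.937e-01]
 [-1.000e+00 -0.000e+00 -1.000e-04  1.776e-01]
 [ 0.000e+00  0.000e+00  0.000e+00  1.000e+00]] [-0.27468925  0.7169761  -2.09355242]
```

View pics/w9d.png

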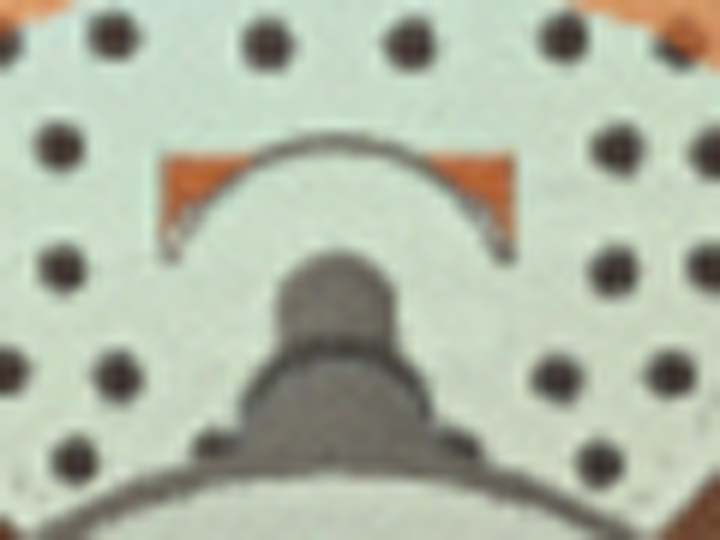

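View pics/sc9c.png

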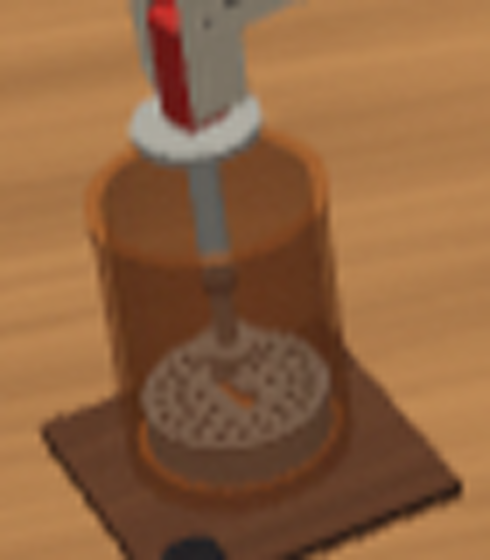

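View pics/si9c.png

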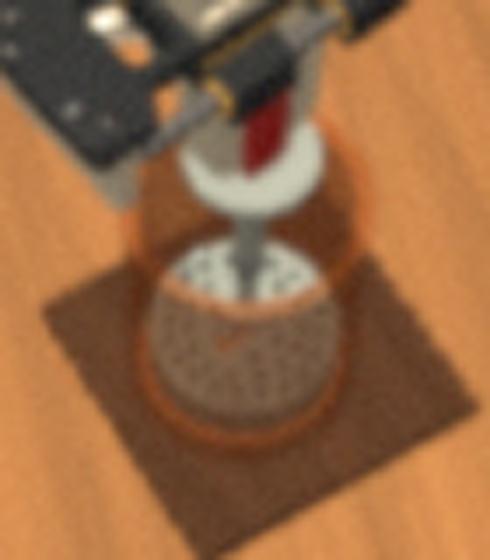

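```bash
python3 - <<'E'
from h import *
d=load("w9"); d["W"]=d["T_tool_cam"]
def atx(uv,x):
    o,v=ray(d,uv); return (o+v*((x-o[0])/v[:,:1])).round(4)[0]
print("slot c",[(x,atx([253.1,160+155/12-.04],x)[2]+.0045) for x in (.140,.145,.147)])
print("sh c",[(x,atx([253.1,160+138/12-.04],x)[2]+.012) for x in (.1135,.117,.119)])
print("width",[ (atx([225+513/12,180],x)-atx([225+163/12,180],x))[1] for x in (.140,.145,.147)])
print("w sh",[ (atx([225+500/12,180],x)-atx([225+175/12,180],x))[1] for x in (.1135,.117,.119)])
print("stem dia 6-8?",[ (atx([225+396/12,182],x)-atx([225+278/12,182],x))[1] for x in (.09,.1,.11)])
E
```

```text
slot c [(0.14, np.float64(0.0002999999999999999)), (0.145, np.float64(0.0015999999999999999)), (0.147, np.float64(0.0021999999999999997))]
sh c [(0.1135, np.float64(-0.0005000000000000004)), (0.117, np.float64(0.0005000000000000004)), (0.119, np.float64(0.0010000000000000009))]
width [np.float64(0.0276), np.float64(0.0281), np.float64(0.028200000000000003)]
w sh [np.float64(0.0234), np.float64(0.0237), np.float64(0.023899999999999998)]
stem dia 6-8? [np.float64(0.0078), np.float64(0.0081), np.float64(0.0084)]
```

>>> {"name": "play_rows", "arguments": {"rows": [{"travel":[0.001,0,0.0008],"delta_rot":[0,0,0]},{"travel":[0.001,0,0],"delta_rot":[0,0,0]},{"travel":[0.001,0,0],"delta_rot":[0,0,0]},{"travel":[0,0,0],"delta_rot":[0,0,0]}]}}

```text
time_s: 12.08
position: [0.5786, -0.1944, 0.1745]
ee_rot: [0.891, 1.381, -0.891]
ft_force: [-0.2, 0.7, -2.4]
gripper_width: 0.0198
```

```bash
python3 - <<'E'
from h import *
T,s=tool()
d=snap("wrist","w10"); print(T[:3,3].round(4),s["ft_force"]); crop(d["image"],225,160,285,205,12,"w10d")
E
```

```text
[ 0.5786 -0.1944  0.1745] [-0.21062725  0.70072575 -2.4281777 ]
```

View pics/w10d.png

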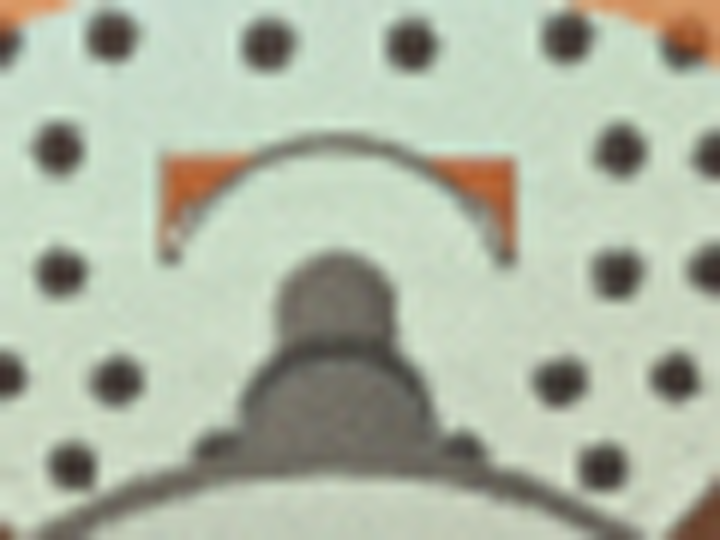

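>>> {"name": "play_rows", "arguments": {"rows": [{"travel":[0.001,0,0],"delta_rot":[0,0,0]},{"travel":[0.001,0,0],"delta_rot":[0,0,0]},{"travel":[0,0,0],"delta_rot":[0,0,0]}]}}

```text
time_s: 12.5
position: [0.5785, -0.1942, 0.1725]
ee_rot: [0.892, 1.381, -0.891]
ft_force: [0.2, 0.2, -3.3]
gripper_width: 0.0202
```

>>> {"name": "play_rows", "arguments": {"rows": [{"travel":[0.001,0,0],"delta_rot":[0,0,0]},{"travel":[0.001,0,0],"delta_rot":[0,0,0]},{"travel":[0,0,0],"delta_rot":[0,0,0]}]}}

```text
time_s: 12.88
position: [0.5785, -0.1942, 0.1704]
ee_rot: [0.892, 1.381, -0.891]
ft_force: [-1.0, 0.7, -1.9]
gripper_width: 0.0194
```

```bash
python3 - <<'E'
from h import *
T,s=tool()
d=snap("wrist","w11"); print(T[:3,3].round(4),s["ft_force"]); crop(d["image"],225,160,285,205,12,"w11d")
E
```

```text
[ 0.5785 -0.1942  0.1704] [-0.98006312  0.7239477  -1.92537892]
```

View pics/w11d.png

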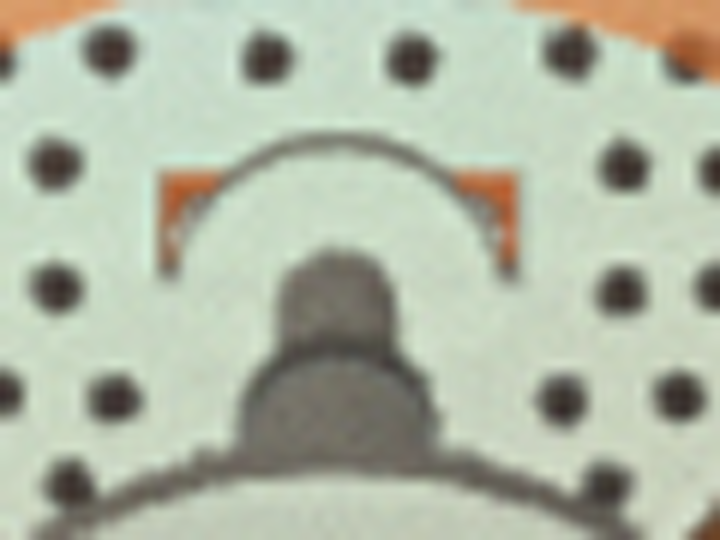

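>>> {"name": "play_rows", "arguments": {"rows": [{"travel":[0.001,0,0],"delta_rot":[0,0,0]},{"travel":[0.001,0,0],"delta_rot":[0,0,0]},{"travel":[0,0,0],"delta_rot":[0,0,0]}]}}

```text
time_s: 13.3
position: [0.5786, -0.1943, 0.1685]
ee_rot: [0.891, 1.381, -0.891]
ft_force: [-1.5, 0.9, -2.7]
gripper_width: 0.0199
```

>>> {"name": "play_rows", "arguments": {"rows": [{"travel":[0.001,0,0],"delta_rot":[0,0,0]},{"travel":[0.001,0,0],"delta_rot":[0,0,0]},{"travel":[0,0,0],"delta_rot":[0,0,0]}]}}

```text
time_s: 13.68
position: [0.5787, -0.1944, 0.1665]
ee_rot: [0.891, 1.381, -0.891]
ft_force: [-0.8, 0.6, -2.7]
gripper_width: 0.0199
```

```bash
python3 - <<'E'
from h import *
T,s=tool()
d=snap("wrist","w12"); print(T[:3,3].round(4),s["ft_force"]); crop(d["image"],225,160,285,205,12,"w12d")
E
```

```text
[ 0.5787 -0.1944  0.1665] [-0.84078813  0.63167172 -2.66939603]
```

View pics/w12d.png

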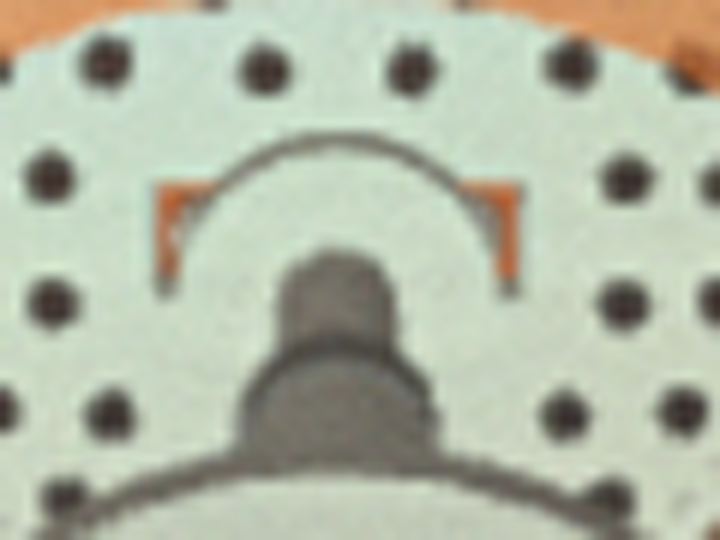

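>>> {"name": "play_rows", "arguments": {"rows": [{"travel":[0.001,0,0],"delta_rot":[0,0,0]},{"travel":[0.001,0,0],"delta_rot":[0,0,0]},{"travel":[0,0,0],"delta_rot":[0,0,0]}]}}

```text
time_s: 14.1
position: [0.5787, -0.1945, 0.1645]
ee_rot: [0.891, 1.38, -0.891]
ft_force: [-0.7, 0.5, -2.7]
gripper_width: 0.0195
```

>>> {"name": "play_rows", "arguments": {"rows": [{"travel":[0.001,0,0],"delta_rot":[0,0,0]},{"travel":[0.001,0,0],"delta_rot":[0,0,0]},{"travel":[0,0,0],"delta_rot":[0,0,0]}]}}

```text
time_s: 14.48
position: [0.5787, -0.1945, 0.1625]
ee_rot: [0.891, 1.38, -0.891]
ft_force: [0.2, 1.1, -3.0]
gripper_width: 0.0197
```

>>> {"name": "play_rows", "arguments": {"rows": [{"travel":[0.001,0,0],"delta_rot":[0,0,0]},{"travel":[0.001,0,0],"delta_rot":[0,0,0]},{"travel":[0,0,0],"delta_rot":[0,0,0]}]}}

```text
time_s: 14.85
position: [0.5787, -0.1944, 0.1605]
ee_rot: [0.891, 1.381, -0.891]
ft_force: [0.2, 1.1, -3.3]
gripper_width: 0.0198
```

```bash
python3 - <<'E'
from h import *
T,s=tool()
d=snap("wrist","w13"); print(T[:3,3].round(4),s["ft_force"]); crop(d["image"],225,160,285,205,12,"w13d")
E
```

```text
[ 0.5787 -0.1944  0.1605] [ 0.212833    1.14739175 -3.33583422]
```

View pics/w13d.png

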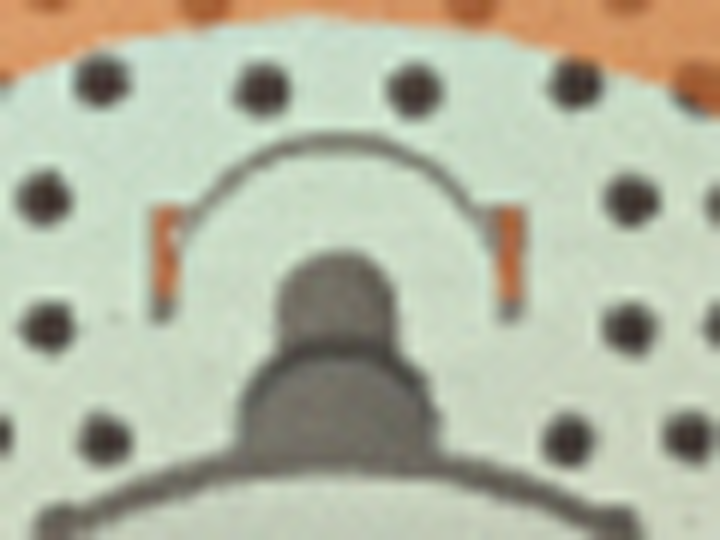

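>>> {"name": "play_rows", "arguments": {"rows": [{"travel":[0.001,0,0],"delta_rot":[0,0,0]},{"travel":[0.001,0,0],"delta_rot":[0,0,0]},{"travel":[0.001,0,0],"delta_rot":[0,0,0]},{"travel":[0,0,0],"delta_rot":[0,0,0]}]}}

```text
time_s: 15.4
position: [0.5787, -0.1945, 0.1579]
ee_rot: [0.891, 1.38, -0.891]
ft_force: [-0.2, 0.8, -0.1]
gripper_width: 0.0202
```

>>> {"name": "play_rows", "arguments": {"rows": [{"travel":[0.001,0,0],"delta_rot":[0,0,0]},{"travel":[0.001,0,0],"delta_rot":[0,0,0]},{"travel":[0,0,0],"delta_rot":[0,0,0]}]}}

```text
time_s: 15.78
position: [0.5788, -0.1945, 0.1578]
ee_rot: [0.891, 1.379, -0.891]
ft_force: [-3.7, 2.4, 10.7]
gripper_width: 0.0198
```

```bash
python3 - <<'E'
from h import *
T,s=tool()
d=snap("wrist","w14"); print(T[:3,3].round(4),s["ft_force"]); crop(d["image"],225,160,285,205,12,"w14d")
E
```

```text
[ 0.5788 -0.1945  0.1578] [-3.69184743  2.44547454 10.70394119]
```

View pics/w14d.png

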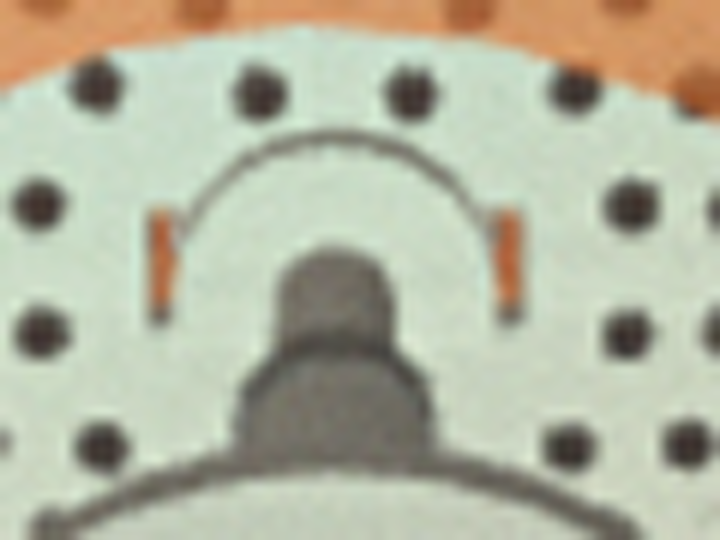

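Contact came at TCP z≈0.158, about 13 N, so I'm backing off to a light touch right away.

>>> {"name": "play_rows", "arguments": {"rows": [{"travel":[-0.0015,0,0],"delta_rot":[0,0,0]},{"travel":[0,0,0],"delta_rot":[0,0,0]}]}}

```text
time_s: 16.08
position: [0.5788, -0.1945, 0.1578]
ee_rot: [0.891, 1.38, -0.891]
ft_force: [-2.1, 0.6, 6.1]
gripper_width: 0.0198
```

>>> {"name": "play_rows", "arguments": {"rows": [{"travel":[-0.0008,0,0],"delta_rot":[0,0,0]},{"travel":[0,0,0],"delta_rot":[0,0,0]}]}}

```text
time_s: 16.32
position: [0.5788, -0.1945, 0.1578]
ee_rot: [0.891, 1.38, -0.891]
ft_force: [-1.0, 0.6, 1.6]
gripper_width: 0.0197
```

```bash
python3 - <<'E'
from h import *
T,s=tool(); print(T[:3,3].round(5),s["ft_force"].round(2),s["wrist_torque"].round(3),s["qpos"].round(3))
a=snap("scene","sc14");crop(a["image"],145,180,215,260,7,"sc14c")
print(telemetry.state()["ft_force"])
E
```

```text
[ 0.57876 -0.19446  0.15785] [-1.    0.64  1.63] [0.368 0.311 0.005] [-0.507  0.41   1.47  -0.     1.261 -0.931]
[-1.31431877  0.49595268  2.17195116]
```

View pics/sc14c.png

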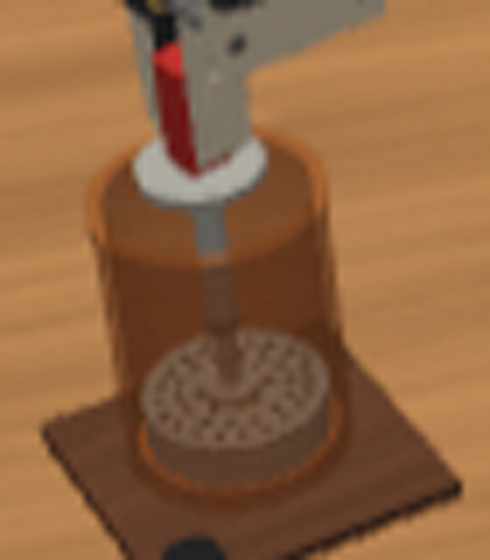

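>>> {"name": "play_rows", "arguments": {"rows": [{"travel":[-0.0005,0,0],"delta_rot":[0,0,0]},{"travel":[0,0,0],"delta_rot":[5,0,0]},{"travel":[0,0,0],"delta_rot":[5,0,0]},{"travel":[0,0,0],"delta_rot":[0,0,0]}]}}

```text
time_s: 16.88
position: [0.5787, -0.1944, 0.1579]
ee_rot: [1.023, 1.318, -1.023]
ft_force: [-0.0, 0.7, -2.9]
gripper_width: 0.0197
```

```bash
python3 - <<'E'
from h import *
T,s=tool(); print(T[:3,3].round(5),s["ft_force"].round(2),s["wrist_torque"].round(3),s["qpos"].round(3))
d=snap("wrist","w15"); crop(d["image"],190,120,310,220,6.4,"w15d")
E
```

```text
[ 0.57869 -0.19439  0.15788] [-0.03  0.74 -2.87] [ 0.098  0.034 -0.014] [-0.507  0.41   1.47   0.     1.262 -0.757]
```

View pics/w15d.png

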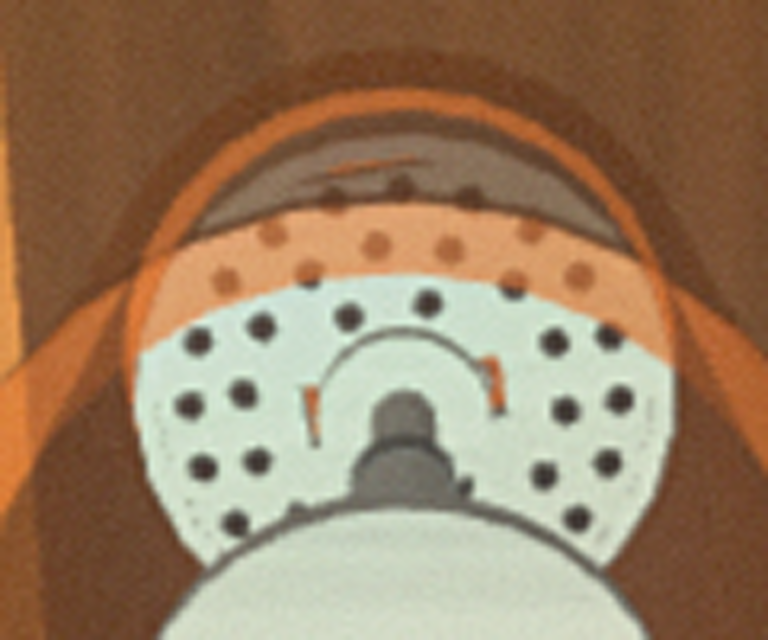

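>>> {"name": "play_rows", "arguments": {"rows": [{"travel":[0,0,0],"delta_rot":[8,0,0]},{"travel":[0,0,0],"delta_rot":[8,0,0]},{"travel":[0,0,0],"delta_rot":[8,0,0]},{"travel":[0,0,0],"delta_rot":[8,0,0]},{"travel":[0,0,0],"delta_rot":[8,0,0]},{"travel":[0,0,0],"delta_rot":[0,0,0]}]}}

```text
time_s: 17.68
position: [0.5786, -0.1946, 0.1582]
ee_rot: [1.529, 0.964, -1.53]
ft_force: [-0.8, -0.3, -2.6]
gripper_width: 0.0198
```

>>> {"name": "play_rows", "arguments": {"rows": [{"travel":[0,0,0],"delta_rot":[8,0,0]},{"travel":[0,0,0],"delta_rot":[8,0,0]},{"travel":[0,0,0],"delta_rot":[8,0,0]},{"travel":[0,0,0],"delta_rot":[8,0,0]},{"travel":[0,0,0],"delta_rot":[8,0,0]},{"travel":[0,0,0],"delta_rot":[0,0,0]}]}}

```text
time_s: 18.42
position: [0.5786, -0.1945, 0.1583]
ee_rot: [1.984, 0.432, -1.985]
ft_force: [-0.5, 0.2, -2.7]
gripper_width: 0.0199
```

```bash
python3 - <<'E'
from h import *
T,s=tool(); print(T.round(4),s["ft_force"].round(2),s["wrist_torque"].round(3),s["qpos"].round(3))
d=snap("wrist","w16"); crop(d["image"],190,120,310,220,6.4,"w16d")
E
```

```text
[[-2.000e-04  4.155e-01 -9.096e-01  5.786e-01]
 [-1.000e-04 -9.096e-01 -4.155e-01 -1.945e-01]
 [-1.000e+00 -0.000e+00  2.000e-04  1.583e-01]
 [ 0.000e+00  0.000e+00  0.000e+00  1.000e+00]] [-0.5   0.25 -2.68] [ 0.048  0.016 -0.005] [-0.507  0.41   1.47  -0.     1.262  0.636]
```

View pics/w16d.png

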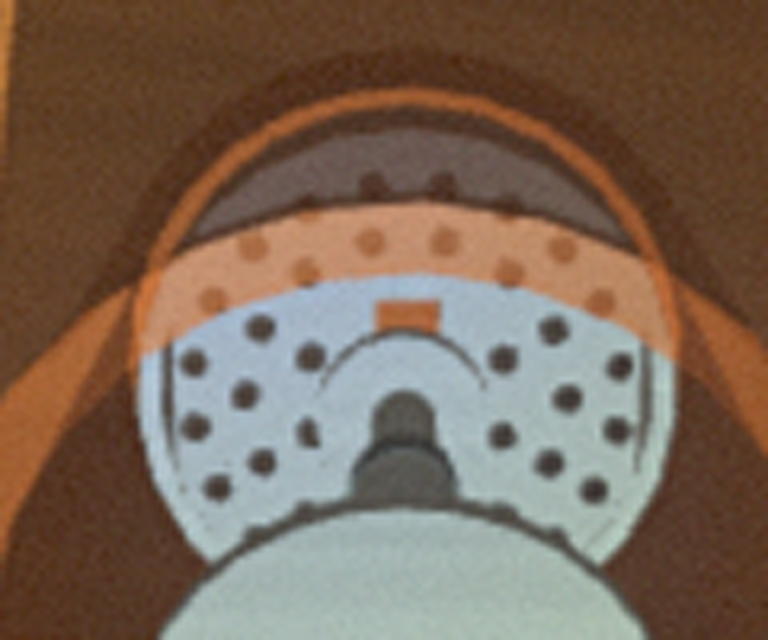

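>>> {"name": "play_rows", "arguments": {"rows": [{"travel":[-0.002,0,0],"delta_rot":[0,0,0]},{"travel":[-0.002,0,0],"delta_rot":[0,0,0]},{"travel":[-0.002,0,0],"delta_rot":[0,0,0]},{"travel":[-0.002,0,0],"delta_rot":[0,0,0]},{"travel":[-0.002,0,0],"delta_rot":[0,0,0]},{"travel":[-0.002,0,0],"delta_rot":[0,0,0]},{"travel":[-0.002,0,0],"delta_rot":[0,0,0]},{"travel":[-0.002,0,0],"delta_rot":[0,0,0]},{"travel":[0,0,0],"delta_rot":[0,0,0]}]}}

```text
time_s: 19.6
position: [0.5788, -0.1945, 0.1747]
ee_rot: [1.988, 0.428, -1.987]
ft_force: [0.5, 0.3, -5.5]
gripper_width: 0.02
```

```bash
python3 - <<'E'
from h import *
T,s=tool(); print(T[:3,3].round(4),s["ft_force"].round(2),s["wrist_torque"].round(3))
d=snap("wrist","w17"); crop(d["image"],190,120,310,220,6.4,"w17d")
a=snap("scene","sc17");crop(a["image"],145,180,215,260,7,"sc17c")
E
```

```text
[ 0.5788 -0.1945  0.1747] [ 0.54  0.29 -5.52] [-0.015  0.091 -0.024]
```

View pics/w17d.png

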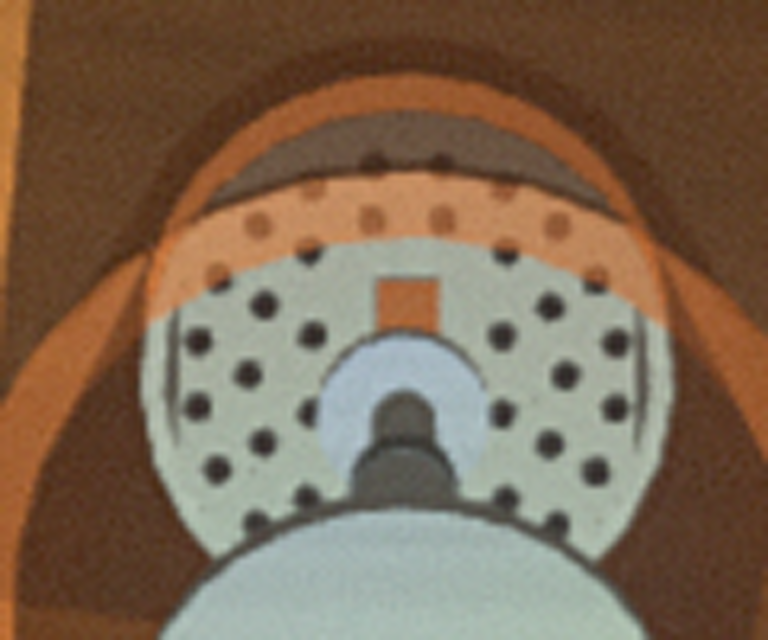

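View pics/sc17c.png

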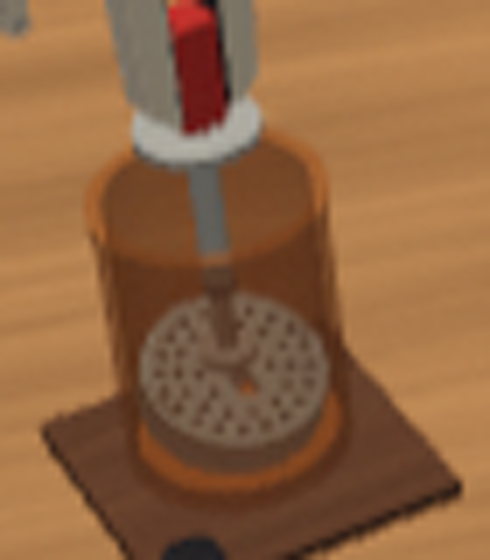

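>>> {"name": "play_rows", "arguments": {"rows": [{"travel":[-0.005,0,0],"delta_rot":[0,0,0]},{"travel":[-0.01,0,0],"delta_rot":[0,0,0]},{"travel":[-0.01,0,0],"delta_rot":[0,0,0]},{"travel":[-0.01,0,0],"delta_rot":[0,0,0]},{"travel":[-0.01,0,0],"delta_rot":[0,0,0]},{"travel":[-0.01,0,0],"delta_rot":[0,0,0]},{"travel":[0,0,0],"delta_rot":[0,0,0]}]}}

```text
time_s: 20.58
position: [0.5793, -0.1947, 0.2307]
ee_rot: [1.988, 0.426, -1.985]
ft_force: [-0.9, 0.2, -5.1]
gripper_width: 0.0201
```

>>> {"name": "play_rows", "arguments": {"rows": [{"travel":[-0.01,0,0],"delta_rot":[0,0,0]},{"travel":[-0.01,0,0],"delta_rot":[0,0,0]},{"travel":[-0.01,0,0],"delta_rot":[0,0,0]},{"travel":[-0.01,0,0],"delta_rot":[0,0,0]},{"travel":[-0.01,0,0],"delta_rot":[0,0,0]},{"travel":[-0.01,0,0],"delta_rot":[0,0,0]},{"travel":[-0.01,0,0],"delta_rot":[0,0,0]},{"travel":[-0.007,0,0],"delta_rot":[0,0,0]},{"travel":[-0.005,0,0],"delta_rot":[0,0,0]},{"travel":[0,0,0],"delta_rot":[0,0,0]},{"travel":[0,0,0],"delta_rot":[0,0,0]}]}}

```text
time_s: 21.95
position: [0.5785, -0.1943, 0.311]
ee_rot: [1.987, 0.428, -1.988]
ft_force: [-0.2, 0.2, -5.2]
gripper_width: 0.0198
```

```bash
python3 - <<'E'
from h import *
T,s=tool(); print(T[:3,3].round(4),s["ft_force"].round(2),s["wrist_torque"].round(3))
d=snap("wrist","w18"); cv2.imwrite("pics/w18b.png",cv2.resize(d["image"][:,:,::-1],(768,576)))
a=snap("scene","sc18");crop(a["image"],130,110,240,260,4,"sc18c")
b=snap("side","si18");crop(b["image"],150,160,310,310,4,"si18c")
E
```

```text
[ 0.5785 -0.1943  0.311 ] [-0.17  0.17 -5.22] [0.009 0.094 0.007]
```

View pics/w18b.png

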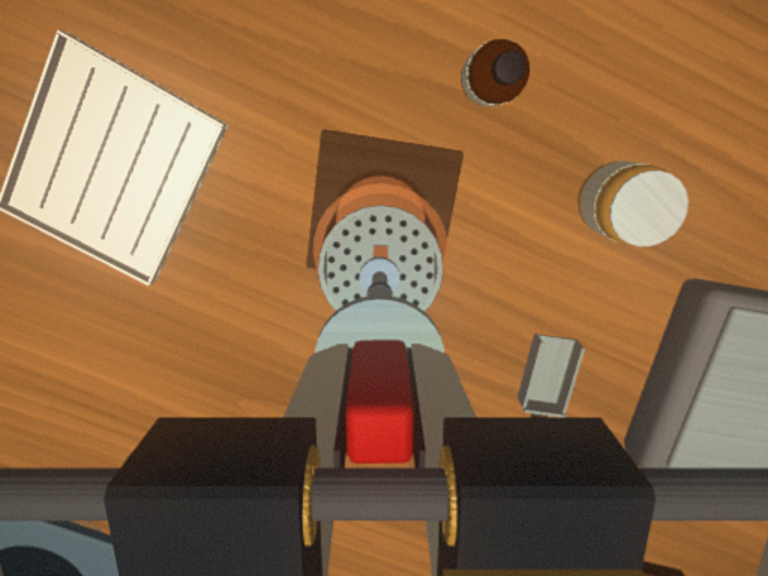

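View pics/sc18c.png

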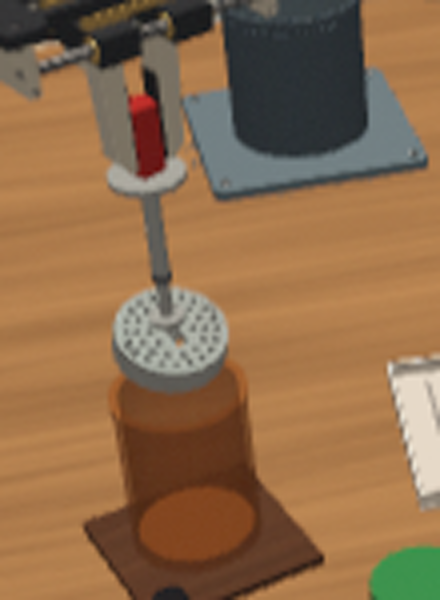

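View pics/si18c.png

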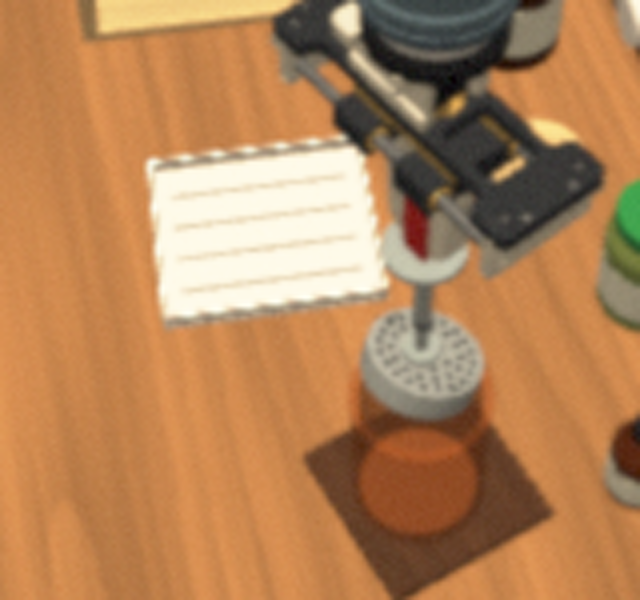

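>>> {"name": "play_rows", "arguments": {"rows": [{"travel":[0,-0.012,-0.0026],"delta_rot":[0,0,0]},{"travel":[0,-0.02,-0.0043],"delta_rot":[0,0,0]},{"travel":[0,-0.024,-0.0052],"delta_rot":[0,0,0]},{"travel":[0,-0.024,-0.0052],"delta_rot":[0,0,0]},{"travel":[0,-0.024,-0.0052],"delta_rot":[0,0,0]},{"travel":[0,-0.024,-0.0052],"delta_rot":[0,0,0]},{"travel":[0,-0.024,-0.0052],"delta_rot":[0,0,0]},{"travel":[0,-0.024,-0.0052],"delta_rot":[0,0,0]},{"travel":[0,-0.024,-0.0052],"delta_rot":[0,0,0]},{"travel":[0,-0.02,-0.0043],"delta_rot":[0,0,0]},{"travel":[0,-0.012,-0.0026],"delta_rot":[0,0,0]},{"travel":[0,-0.008,-0.002],"delta_rot":[0,0,0]}]}}

```text
time_s: 23.6
position: [0.5274, 0.0465, 0.3116]
ee_rot: [1.987, 0.428, -1.987]
ft_force: [-0.3, 0.2, -6.0]
gripper_width: 0.0198
```

>>> {"name": "play_rows", "arguments": {"rows": [{"travel":[0.02,0,0],"delta_rot":[0,0,0]},{"travel":[0.02,0,0],"delta_rot":[0,0,0]},{"travel":[0.02,0,0],"delta_rot":[0,0,0]},{"travel":[0.015,0,0],"delta_rot":[0,0,0]},{"travel":[0.01,0,0],"delta_rot":[0,0,0]},{"travel":[0,0,0],"delta_rot":[0,0,0]}]}}

```text
time_s: 24.35
position: [0.5272, 0.0457, 0.2259]
ee_rot: [1.986, 0.428, -1.989]
ft_force: [-0.2, 0.4, -4.8]
gripper_width: 0.0198
```

```bash
python3 - <<'E'
from h import *
T,s=tool(); print(T[:3,3].round(4),s["ft_force"].round(2),s["wrist_torque"].round(3))
d=snap("wrist","w19"); cv2.imwrite("pics/w19b.png",cv2.resize(d["image"][:,:,::-1],(768,576)))
a=snap("scene","sc19");crop(a["image"],200,110,310,260,4,"sc19c")
E
```

```text
[0.5272 0.0457 0.2259] [-0.17  0.45 -4.84] [0.025 0.088 0.02 ]
```

View pics/w19b.png

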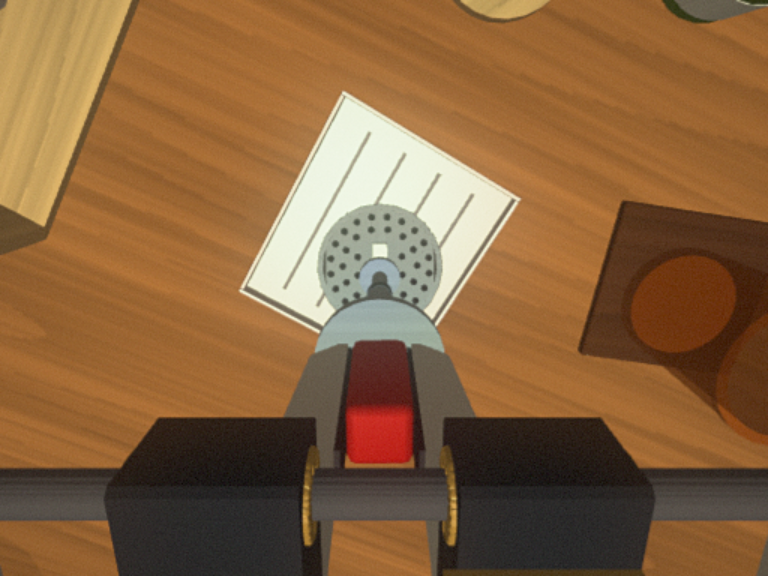

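View pics/sc19c.png

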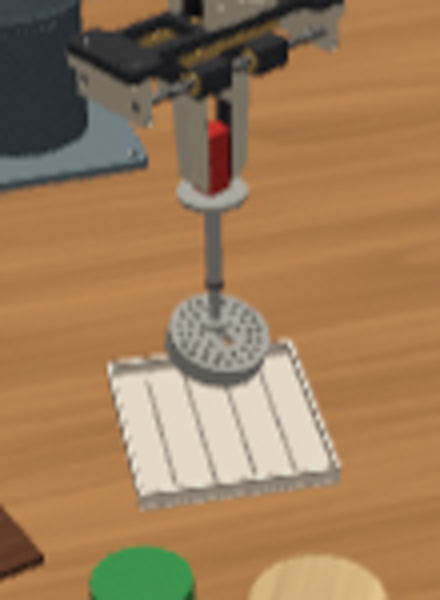

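```bash
python3 - <<'E'
from h import *
d=load("w19"); T,s=tool()
for z in (.018,.026):
    p=plane(d,np.array([[344,92],[518,199],[241,290]])/1.5,z); c=(p[1]+p[2])/2; print(z,p.round(4),c.round(4),np.linalg.norm(p[1]-p[0]),np.linalg.norm(p[2]-p[0]))
E
```

```text
0.018 [[ 0.6134  0.1121  0.018 ]
 [ 0.598  -0.0341  0.018 ]
 [ 0.4469  0.1288  0.018 ]] [0.5225 0.0474 0.018 ] 0.1469693471292951 0.16726788192929828
0.026 [[ 0.6132  0.1114  0.026 ]
 [ 0.5981 -0.0316  0.026 ]
 [ 0.4503  0.1278  0.026 ]] [0.5242 0.0481 0.026 ] 0.14381663029147324 0.16367973053524354
```

>>> {"name": "play_rows", "arguments": {"rows": [{"travel":[0.01,-0.0035,0.0036],"delta_rot":[0,0,0]},{"travel":[0.012,0,0],"delta_rot":[0,0,0]},{"travel":[0.012,0,0],"delta_rot":[0,0,0]},{"travel":[0.01,0,0],"delta_rot":[0,0,0]},{"travel":[0.006,0,0],"delta_rot":[0,0,0]},{"travel":[0.003,0,0],"delta_rot":[0,0,0]},{"travel":[0,0,0],"delta_rot":[0,0,0]}]}}

```text
time_s: 25.32
position: [0.5229, 0.0475, 0.1734]
ee_rot: [1.987, 0.428, -1.987]
ft_force: [-0.4, 0.8, -4.9]
gripper_width: 0.0198
```

>>> {"name": "play_rows", "arguments": {"rows": [{"travel":[0.001,0,0],"delta_rot":[0,0,0]},{"travel":[0.001,0,0],"delta_rot":[0,0,0]},{"travel":[0.001,0,0],"delta_rot":[0,0,0]},{"travel":[0,0,0],"delta_rot":[0,0,0]}]}}

```text
time_s: 25.82
position: [0.5227, 0.0475, 0.1704]
ee_rot: [1.987, 0.428, -1.987]
ft_force: [0.7, 0.3, -5.1]
gripper_width: 0.0199
```

>>> {"name": "play_rows", "arguments": {"rows": [{"travel":[0.001,0,0],"delta_rot":[0,0,0]},{"travel":[0.001,0,0],"delta_rot":[0,0,0]},{"travel":[0.001,0,0],"delta_rot":[0,0,0]},{"travel":[0,0,0],"delta_rot":[0,0,0]}]}}

```text
time_s: 26.32
position: [0.5227, 0.0475, 0.1673]
ee_rot: [1.987, 0.428, -1.988]
ft_force: [1.7, -0.8, -4.5]
gripper_width: 0.0198
```

>>> {"name": "play_rows", "arguments": {"rows": [{"travel":[0.001,0,0],"delta_rot":[0,0,0]},{"travel":[0.001,0,0],"delta_rot":[0,0,0]},{"travel":[0.001,0,0],"delta_rot":[0,0,0]},{"travel":[0,0,0],"delta_rot":[0,0,0]}]}}

```text
time_s: 26.82
position: [0.5227, 0.0475, 0.1644]
ee_rot: [1.987, 0.428, -1.988]
ft_force: [0.0, -0.2, -4.4]
gripper_width: 0.0198
```

>>> {"name": "play_rows", "arguments": {"rows": [{"travel":[0.001,0,0],"delta_rot":[0,0,0]},{"travel":[0.001,0,0],"delta_rot":[0,0,0]},{"travel":[0.001,0,0],"delta_rot":[0,0,0]},{"travel":[0,0,0],"delta_rot":[0,0,0]}]}}

```text
time_s: 27.32
position: [0.5228, 0.0475, 0.1614]
ee_rot: [1.987, 0.428, -1.987]
ft_force: [-0.1, -0.0, -3.9]
gripper_width: 0.0199
```

>>> {"name": "play_rows", "arguments": {"rows": [{"travel":[0.001,0,0],"delta_rot":[0,0,0]},{"travel":[0.001,0,0],"delta_rot":[0,0,0]},{"travel":[0,0,0],"delta_rot":[0,0,0]}]}}

```text
time_s: 27.7
position: [0.5227, 0.0475, 0.1594]
ee_rot: [1.987, 0.428, -1.987]
ft_force: [0.7, -0.2, -4.0]
gripper_width: 0.0196
```

```bash
python3 - <<'E'
from h import *
T,s=tool(); print(T[:3,3].round(4),s["ft_force"].round(2),s["wrist_torque"].round(3))
d=snap("wrist","w20"); crop(d["image"],190,120,310,220,6.4,"w20d")
b=snap("side","si20");crop(b["image"],150,160,310,310,4,"si20c")
a=snap("scene","sc20");crop(a["image"],200,130,310,260,5,"sc20c")
E
```

```text
[0.5227 0.0475 0.1594] [ 0.66 -0.15 -4.01] [0.003 0.113 0.008]
```

View pics/w20d.png

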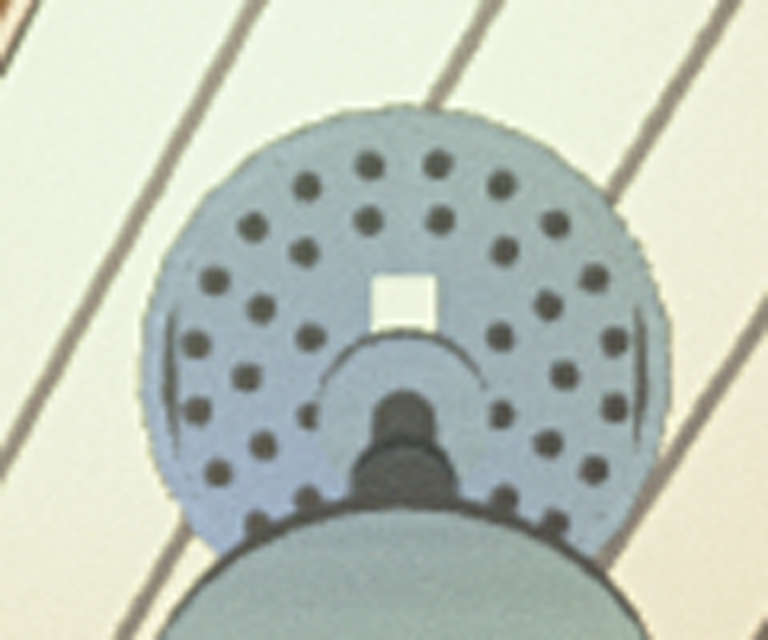

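View pics/sc20c.png

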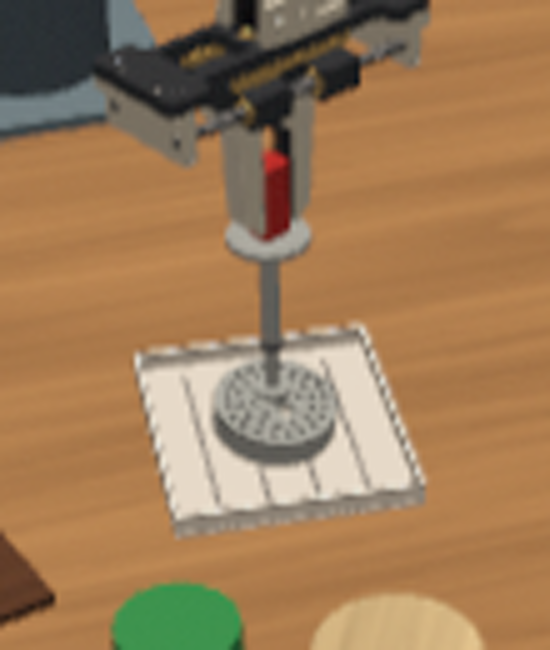

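>>> {"name": "play_rows", "arguments": {"rows": [{"travel":[0.001,0,0],"delta_rot":[0,0,0]},{"travel":[0.001,0,0],"delta_rot":[0,0,0]},{"travel":[0,0,0],"delta_rot":[0,0,0]}]}}

```text
time_s: 28.22
position: [0.5227, 0.0476, 0.1573]
ee_rot: [1.987, 0.428, -1.988]
ft_force: [0.5, -0.6, -4.3]
gripper_width: 0.0196
```

>>> {"name": "play_rows", "arguments": {"rows": [{"travel":[0.001,0,0],"delta_rot":[0,0,0]},{"travel":[0.0005,0,0],"delta_rot":[0,0,0]},{"travel":[0,0,0],"delta_rot":[0,0,0]}]}}

```text
time_s: 28.6
position: [0.5227, 0.0475, 0.1559]
ee_rot: [1.987, 0.428, -1.987]
ft_force: [-0.3, -0.8, -5.0]
gripper_width: 0.0195
```

>>> {"name": "play_rows", "arguments": {"rows": [{"travel":[0.001,0,0],"delta_rot":[0,0,0]},{"travel":[0,0,0],"delta_rot":[0,0,0]}]}}

```text
time_s: 28.85
position: [0.5228, 0.0475, 0.1549]
ee_rot: [1.987, 0.428, -1.987]
ft_force: [-0.3, 0.3, -5.2]
gripper_width: 0.0198
```

>>> {"name": "play_rows", "arguments": {"rows": [{"travel":[0.001,0,0],"delta_rot":[0,0,0]},{"travel":[0,0,0],"delta_rot":[0,0,0]}]}}

```text
time_s: 29.1
position: [0.5227, 0.0475, 0.1539]
ee_rot: [1.987, 0.428, -1.987]
ft_force: [-0.6, 0.9, -5.2]
gripper_width: 0.0201
```

Still hanging at about -5 N. I'll keep lowering by feel.

>>> {"name": "play_rows", "arguments": {"rows": [{"travel":[0.001,0,0],"delta_rot":[0,0,0]},{"travel":[0.001,0,0],"delta_rot":[0,0,0]},{"travel":[0,0,0],"delta_rot":[0,0,0]}]}}

```text
time_s: 29.48
position: [0.523, 0.0475, 0.1522]
ee_rot: [1.988, 0.428, -1.987]
ft_force: [-0.1, -0.6, -2.5]
gripper_width: 0.0197
```

>>> {"name": "play_rows", "arguments": {"rows": [{"travel":[0.001,0,0],"delta_rot":[0,0,0]},{"travel":[0.001,0,0],"delta_rot":[0,0,0]},{"travel":[0,0,0],"delta_rot":[0,0,0]}]}}

```text
time_s: 29.85
position: [0.5227, 0.0475, 0.1499]
ee_rot: [1.987, 0.428, -1.987]
ft_force: [0.0, -0.6, -2.2]
gripper_width: 0.0199
```

```bash
python3 - <<'E'
from h import *
T,s=tool(); print(T[:3,3].round(4),s["ft_force"].round(2),s["wrist_torque"].round(3))
d=snap("wrist","w21"); crop(d["image"],190,120,310,220,6.4,"w21d")
E
```

```text
[0.5227 0.0475 0.1499] [ 0.04 -0.65 -2.22] [ 0.067  0.072 -0.007]
```

View pics/w21d.png

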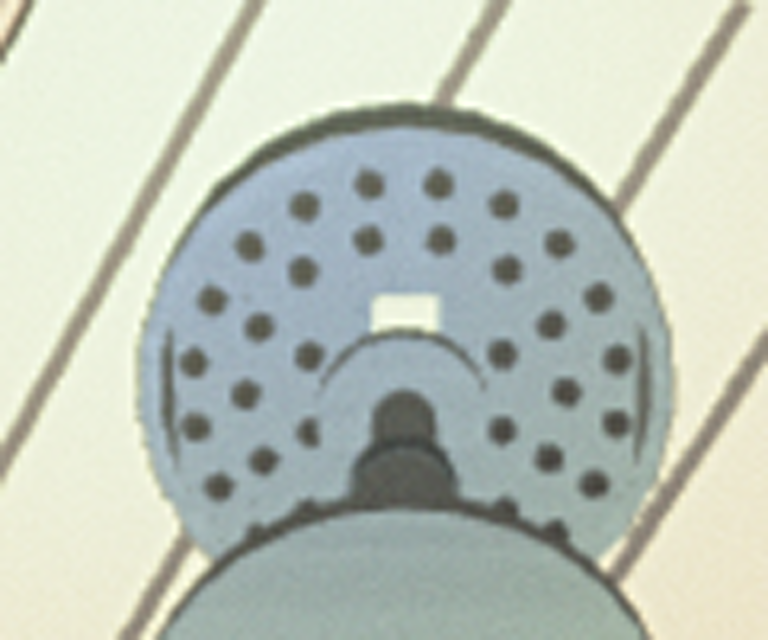

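>>> {"name": "play_rows", "arguments": {"rows": [{"travel":[0.0008,0,0],"delta_rot":[0,0,0]},{"travel":[0,0,0],"delta_rot":[0,0,0]}]}}

```text
time_s: 30.15
position: [0.5227, 0.0475, 0.1491]
ee_rot: [1.987, 0.428, -1.987]
ft_force: [-1.5, 0.2, -1.9]
gripper_width: 0.0196
```

>>> {"name": "play_rows", "arguments": {"rows": [{"travel":[0.0006,0,0],"delta_rot":[0,0,0]},{"travel":[0,0,0],"delta_rot":[0,0,0]}]}}

```text
time_s: 30.4
position: [0.5227, 0.0475, 0.1485]
ee_rot: [1.987, 0.428, -1.987]
ft_force: [0.0, 0.2, -1.8]
gripper_width: 0.0199
```

>>> {"name": "play_rows", "arguments": {"rows": [{"travel":[0.0006,0,0],"delta_rot":[0,0,0]},{"travel":[0,0,0],"delta_rot":[0,0,0]}]}}

```text
time_s: 30.65
position: [0.5229, 0.0475, 0.1482]
ee_rot: [1.988, 0.428, -1.987]
ft_force: [-0.8, -0.6, -0.1]
gripper_width: 0.0199
```

```bash
python3 - <<'E'
from h import *
T,s=tool(); print(T[:3,3].round(4),s["ft_force"].round(2),s["wrist_torque"].round(3))
d=snap("wrist","w22"); crop(d["image"],190,120,310,220,6.4,"w22d")
E
```

```text
[0.5229 0.0475 0.1482] [-0.8  -0.62 -0.06] [ 0.06   0.17  -0.008]
```

View pics/w22d.png

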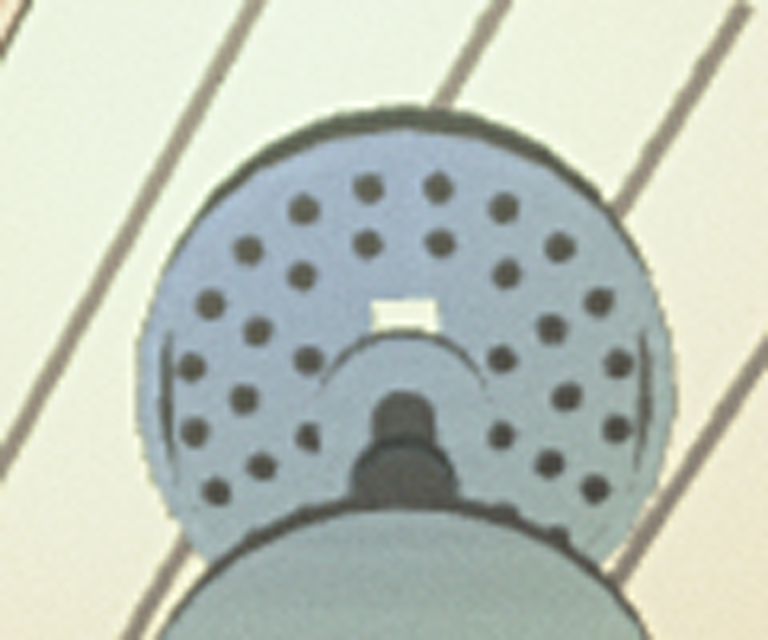

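>>> {"name": "play_rows", "arguments": {"rows": [{"travel":[-0.0003,0,0],"delta_rot":[0,0,0]},{"travel":[0,0,0],"delta_rot":[-5,0,0]},{"travel":[0,0,0],"delta_rot":[-5,0,0]},{"travel":[0,0,0],"delta_rot":[-5,0,0]},{"travel":[0,0,0],"delta_rot":[0,0,0]}]}}

```text
time_s: 31.32
position: [0.5227, 0.0475, 0.1482]
ee_rot: [1.825, 0.651, -1.825]
ft_force: [-0.3, -0.0, -1.6]
gripper_width: 0.0194
```

```bash
python3 - <<'E'
from h import *
T,s=tool(); print(T[:3,3].round(4),s["ft_force"].round(2),s["wrist_torque"].round(3))
d=snap("wrist","w23"); crop(d["image"],190,120,310,220,6.4,"w23d")
E
```

```text
[0.5227 0.0475 0.1482] [-0.3  -0.01 -1.57] [ 0.041  0.129 -0.049]
```

View pics/w23d.png

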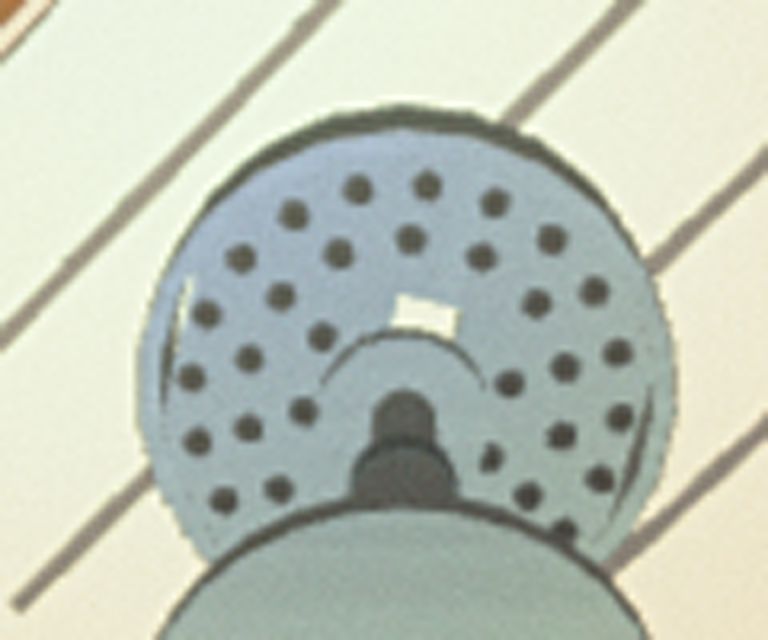

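>>> {"name": "play_rows", "arguments": {"rows": [{"travel":[-0.0002,0,0],"delta_rot":[-8,0,0]},{"travel":[0,0,0],"delta_rot":[-8,0,0]},{"travel":[0,0,0],"delta_rot":[-8,0,0]},{"travel":[0,0,0],"delta_rot":[-8,0,0]},{"travel":[0,0,0],"delta_rot":[-8,0,0]},{"travel":[0,0,0],"delta_rot":[-8,0,0]},{"travel":[0,0,0],"delta_rot":[-8,0,0]},{"travel":[0,0,0],"delta_rot":[-8,0,0]},{"travel":[0,0,0],"delta_rot":[-8,0,0]},{"travel":[0,0,0],"delta_rot":[-3,0,0]},{"travel":[0,0,0],"delta_rot":[0,0,0]}]}}

```text
time_s: 32.75
position: [0.5225, 0.0476, 0.1482]
ee_rot: [0.893, 1.381, -0.893]
ft_force: [-0.8, 0.5, -1.8]
gripper_width: 0.0197
```

```bash
python3 - <<'E'
from h import *
T,s=tool(); print(T.round(4),s["ft_force"].round(2),s["wrist_torque"].round(3))
d=snap("wrist","w24"); crop(d["image"],190,120,310,220,6.4,"w24d")
E
```

```text
[[-7.000e-04  9.122e-01  4.097e-01  5.225e-01]
 [ 2.000e-04  4.097e-01 -9.122e-01  4.760e-02]
 [-1.000e+00 -6.000e-04 -5.000e-04  1.482e-01]
 [ 0.000e+00  0.000e+00  0.000e+00  1.000e+00]] [-0.76  0.51 -1.77] [ 0.149  0.124 -0.017]
```

View pics/w24d.png

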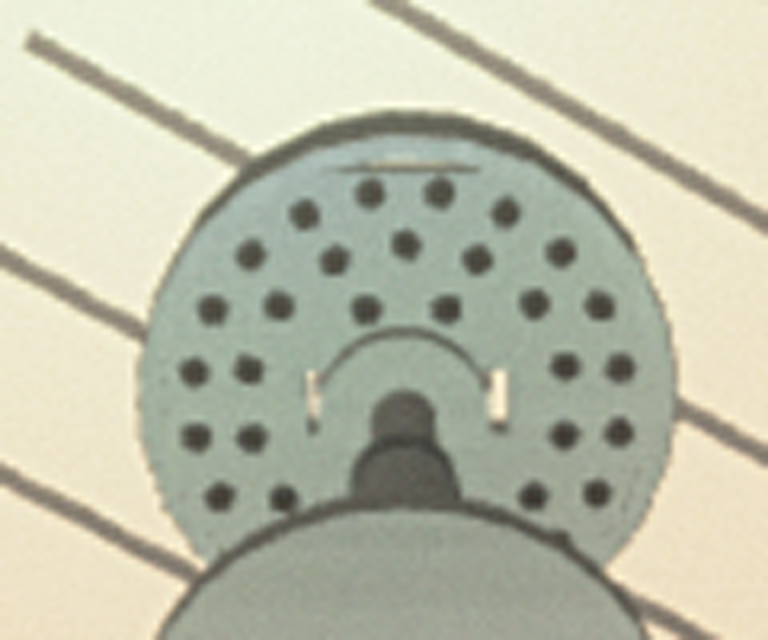

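>>> {"name": "play_rows", "arguments": {"rows": [{"travel":[-0.001,0.0003,0],"delta_rot":[0,0,0]},{"travel":[-0.001,0,0],"delta_rot":[0,0,0]},{"travel":[-0.001,0,0],"delta_rot":[0,0,0]},{"travel":[-0.001,0,0],"delta_rot":[0,0,0]},{"travel":[-0.001,0,0],"delta_rot":[0,0,0]},{"travel":[-0.001,0,0],"delta_rot":[0,0,0]},{"travel":[-0.001,0,0],"delta_rot":[0,0,0]},{"travel":[0,0,0],"delta_rot":[0,0,0]}]}}

```text
time_s: 33.8
position: [0.5231, 0.0476, 0.1556]
ee_rot: [0.891, 1.38, -0.891]
ft_force: [-0.8, 1.0, -2.8]
gripper_width: 0.0199
```

```bash
python3 - <<'E'
from h import *
T,s=tool(); print(T[:3,3].round(4),s["ft_force"].round(2),s["wrist_torque"].round(3))
d=snap("wrist","w25"); crop(d["image"],190,120,310,220,6.4,"w25d")
E
```

```text
[0.5231 0.0476 0.1556] [-0.78  1.04 -2.78] [0.358 0.241 0.037]
```

View pics/w25d.png

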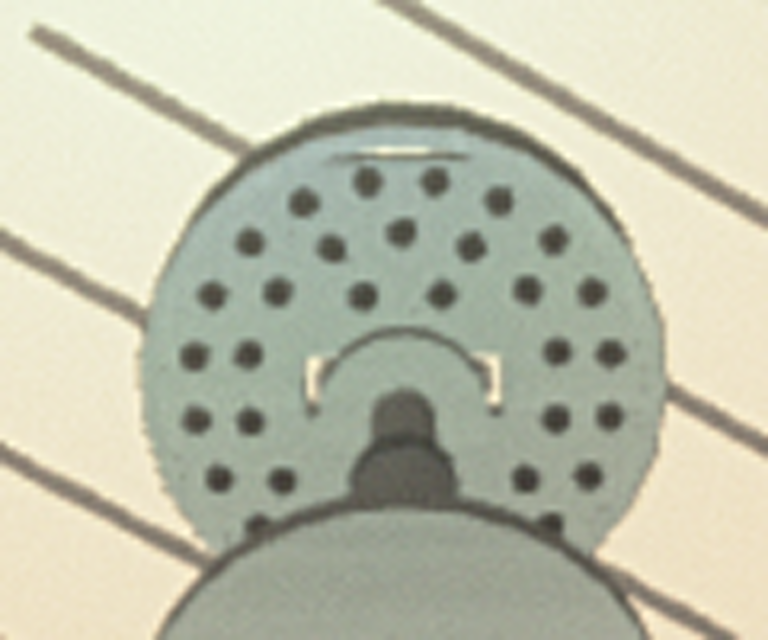

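>>> {"name": "play_rows", "arguments": {"rows": [{"travel":[-0.001,0,0],"delta_rot":[0,0,0]},{"travel":[-0.002,0,0],"delta_rot":[0,0,0]},{"travel":[-0.002,0,0],"delta_rot":[0,0,0]},{"travel":[-0.002,0,0],"delta_rot":[0,0,0]},{"travel":[-0.002,0,0],"delta_rot":[0,0,0]},{"travel":[-0.002,0,0],"delta_rot":[0,0,0]},{"travel":[-0.003,0,0],"delta_rot":[0,0,0]},{"travel":[-0.003,0,0],"delta_rot":[0,0,0]},{"travel":[0,0,0],"delta_rot":[0,0,0]}]}}

```text
time_s: 34.98
position: [0.5233, 0.0476, 0.1728]
ee_rot: [0.892, 1.38, -0.891]
ft_force: [0.1, -0.1, -1.6]
gripper_width: 0.0201
```

```bash
python3 - <<'E'
from h import *
T,s=tool(); print(T[:3,3].round(4),s["ft_force"].round(2),s["wrist_torque"].round(3))
d=snap("wrist","w26"); cv2.imwrite("pics/w26b.png",cv2.resize(d["image"][:,:,::-1],(768,576)))
a=snap("scene","sc26");crop(a["image"],200,130,310,260,5,"sc26c")
E
```

```text
[0.5233 0.0476 0.1728] [ 0.15 -0.12 -1.56] [ 0.118  0.007 -0.108]
```

View pics/w26b.png

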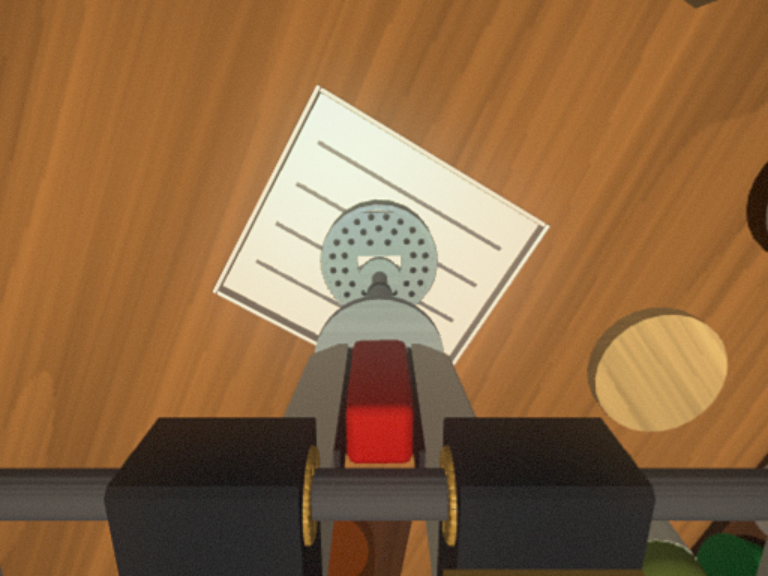

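View pics/sc26c.png

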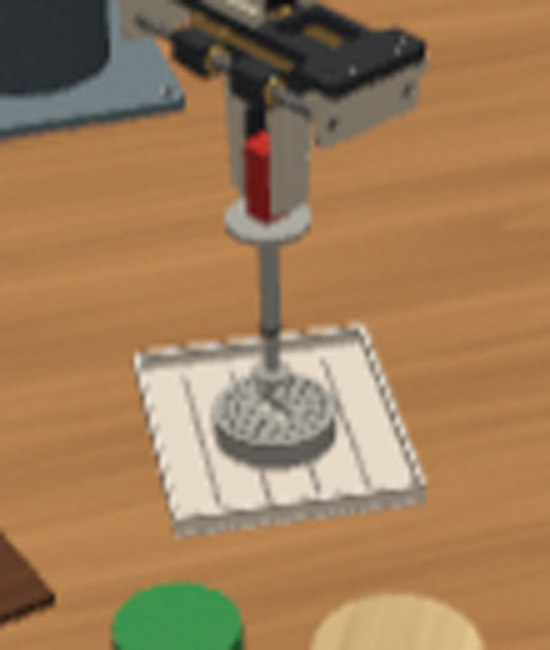

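>>> {"name": "play_rows", "arguments": {"rows": [{"travel":[-0.006,0,0],"delta_rot":[0,0,0]},{"travel":[-0.02,0,0],"delta_rot":[0,0,0]},{"travel":[-0.02,0,0],"delta_rot":[0,0,0]},{"travel":[-0.02,0,0],"delta_rot":[0,0,0]},{"travel":[-0.02,0,0],"delta_rot":[0,0,0]},{"travel":[-0.02,0,0],"delta_rot":[0,0,0]},{"travel":[-0.02,0,0],"delta_rot":[0,0,0]},{"travel":[-0.02,0,0],"delta_rot":[0,0,0]},{"travel":[-0.02,0,0],"delta_rot":[0,0,0]},{"travel":[0,0,0],"delta_rot":[0,0,0]}]}}

```text
time_s: 36.33
position: [0.5238, 0.0476, 0.3402]
ee_rot: [0.892, 1.377, -0.89]
ft_force: [0.6, -0.4, -1.8]
gripper_width: 0.02
```

>>> {"name": "play_rows", "arguments": {"rows": [{"travel":[0,0.0093,-0.0335],"delta_rot":[0,0,0]},{"travel":[0,0.0093,-0.0335],"delta_rot":[0,0,0]},{"travel":[0,0.0093,-0.0335],"delta_rot":[0,0,0]},{"travel":[0,0.0093,-0.0335],"delta_rot":[0,0,0]},{"travel":[0,0.0093,-0.0335],"delta_rot":[0,0,0]},{"travel":[0,0.0093,-0.0335],"delta_rot":[0,0,0]},{"travel":[0,0.0093,-0.0335],"delta_rot":[0,0,0]},{"travel":[0,0.0093,-0.0335],"delta_rot":[0,0,0]},{"travel":[0,0,0],"delta_rot":[8,0,0]},{"travel":[0,0,0],"delta_rot":[8,0,0]},{"travel":[0,0,0],"delta_rot":[8,0,0]},{"travel":[0,0,0],"delta_rot":[8,0,0]}]}}

```text
time_s: 37.83
position: [0.4801, 0.3224, 0.3371]
ee_rot: [1.309, 1.141, -1.313]
ft_force: [-0.2, -0.1, -2.8]
gripper_width: 0.0197
```

>>> {"name": "play_rows", "arguments": {"rows": [{"travel":[0,0,0],"delta_rot":[0,0,0]},{"travel":[0,0,0],"delta_rot":[0,0,0]}]}}

```text
time_s: 38.08
position: [0.4804, 0.3224, 0.3378]
ee_rot: [1.305, 1.144, -1.307]
ft_force: [-0.3, 0.1, -1.8]
gripper_width: 0.0197
```

```bash
python3 - <<'E'
from h import *
T,s=tool(); print(T.round(4),s["ft_force"].round(2))
d=snap("wrist","w27"); cv2.imwrite("pics/w27b.png",cv2.resize(d["image"][:,:,::-1],(768,576)))
b=snap("side","si27");crop(b["image"],120,30,250,160,4,"si27c")
E
```

```text
[[-1.000e-03  9.913e-01 -1.313e-01  4.804e-01]
 [-4.000e-04 -1.313e-01 -9.913e-01  3.224e-01]
 [-1.000e+00 -9.000e-04  5.000e-04  3.378e-01]
 [ 0.000e+00  0.000e+00  0.000e+00  1.000e+00]] [-0.34  0.15 -1.82]
```

View pics/w27b.png

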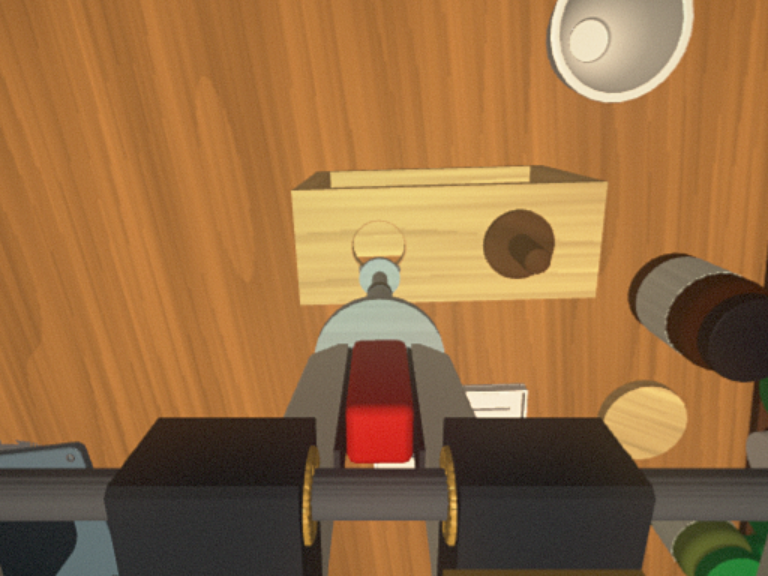

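View pics/si27c.png

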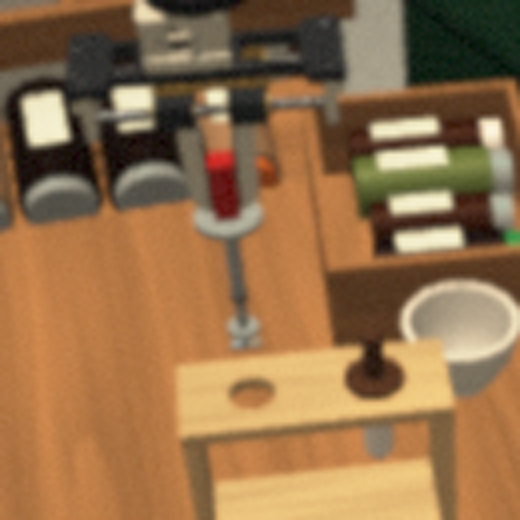

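>>> {"name": "play_rows", "arguments": {"rows": [{"travel":[0.012,0,0],"delta_rot":[0,0,0]},{"travel":[0.012,0,0],"delta_rot":[0,0,0]},{"travel":[0.012,0,0],"delta_rot":[0,0,0]},{"travel":[0.012,0,0],"delta_rot":[0,0,0]},{"travel":[0,0,0],"delta_rot":[0,0,0]}]}}

```text
time_s: 38.8
position: [0.4799, 0.3222, 0.2889]
ee_rot: [1.305, 1.144, -1.31]
ft_force: [0.6, -0.6, -2.3]
gripper_width: 0.0198
```

>>> {"name": "play_rows", "arguments": {"rows": [{"travel":[0.015,0,0],"delta_rot":[0,0,0]},{"travel":[0.015,0,0],"delta_rot":[0,0,0]},{"travel":[0.015,0,0],"delta_rot":[0,0,0]},{"travel":[0.015,0,0],"delta_rot":[0,0,0]},{"travel":[0.015,0,0],"delta_rot":[0,0,0]},{"travel":[0.015,0,0],"delta_rot":[0,0,0]},{"travel":[0.015,0,0],"delta_rot":[0,0,0]},{"travel":[0.01,0,0],"delta_rot":[0,0,0]},{"travel":[0.006,0,0],"delta_rot":[0,0,0]},{"travel":[0,0,0],"delta_rot":[0,0,0]}]}}

```text
time_s: 40.05
position: [0.4805, 0.3225, 0.1692]
ee_rot: [1.307, 1.143, -1.308]
ft_force: [0.2, -0.9, -1.5]
gripper_width: 0.0198
```

>>> {"name": "play_rows", "arguments": {"rows": [{"travel":[0.001,0,0],"delta_rot":[0,0,0]},{"travel":[0.001,0,0],"delta_rot":[0,0,0]},{"travel":[0.001,0,0],"delta_rot":[0,0,0]},{"travel":[0,0,0],"delta_rot":[0,0,0]}]}}

```text
time_s: 40.55
position: [0.4806, 0.3225, 0.1665]
ee_rot: [1.308, 1.143, -1.307]
ft_force: [-0.1, -0.6, -1.8]
gripper_width: 0.0196
```

>>> {"name": "play_rows", "arguments": {"rows": [{"travel":[0.001,0,0],"delta_rot":[0,0,0]},{"travel":[0.001,0,0],"delta_rot":[0,0,0]},{"travel":[0.0005,0,0],"delta_rot":[0,0,0]},{"travel":[0,0,0],"delta_rot":[0,0,0]}]}}

```text
time_s: 41.05
position: [0.4805, 0.3225, 0.1639]
ee_rot: [1.307, 1.143, -1.308]
ft_force: [-0.1, 0.5, -2.9]
gripper_width: 0.0194
```

>>> {"name": "play_rows", "arguments": {"rows": [{"travel":[0.0005,0,0],"delta_rot":[0,0,0]},{"travel":[0,0,0],"delta_rot":[0,0,0]}]}}

```text
time_s: 41.3
position: [0.4806, 0.3225, 0.1636]
ee_rot: [1.308, 1.143, -1.307]
ft_force: [0.4, 0.3, -0.7]
gripper_width: 0.0196
```

>>> {"name": "play_rows", "arguments": {"rows": [{"travel":[0,0,0],"delta_rot":[0,0,0]},{"travel":[0,0,0],"delta_rot":[0,0,0]},{"travel":[0,0,0],"delta_rot":[0,0,0]},{"travel":[0,0,0],"delta_rot":[0,0,0]},{"travel":[0,0,0],"delta_rot":[0,0,0]},{"travel":[0,0,0],"delta_rot":[0,0,0]},{"travel":[0,0,0],"delta_rot":[0,0,0]},{"travel":[0,0,0],"delta_rot":[0,0,0]}], "hand": 0.093}}

```text
time_s: 42.3
position: [0.4806, 0.3225, 0.1634]
ee_rot: [1.308, 1.143, -1.308]
ft_force: [-0.8, -0.0, -0.5]
gripper_width: 0.0915
```

```bash
python3 - <<'E'
from h import *
T,s=tool(); print(T[:3,3].round(4),s["ft_force"].round(2),s["gripper_width"])
d=snap("wrist","w28"); cv2.imwrite("pics/w28b.png",cv2.resize(d["image"][:,:,::-1],(768,576)))
E
```

```text
[0.4806 0.3225 0.1634] [-0.79 -0.04 -0.52] 0.09147328336326663
```

View pics/w28b.png

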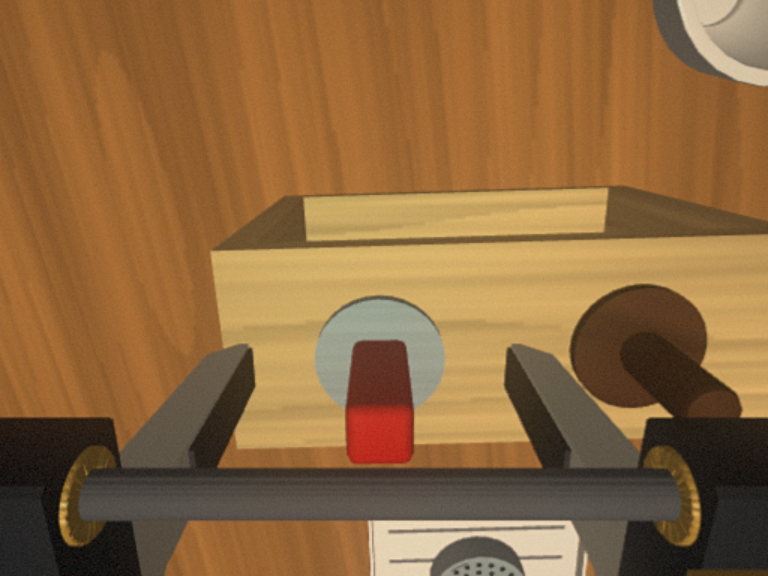

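The key hangs as it did at the start. I'll retreat upward and check everything.

>>> {"name": "play_rows", "arguments": {"rows": [{"travel":[-0.02,0,0],"delta_rot":[0,0,0]},{"travel":[-0.025,0,0],"delta_rot":[0,0,0]},{"travel":[-0.025,0,0],"delta_rot":[0,0,0]},{"travel":[-0.025,0,0],"delta_rot":[0,0,0]},{"travel":[-0.025,0,0],"delta_rot":[0,0,0]},{"travel":[-0.02,0,0],"delta_rot":[0,0,0]},{"travel":[0,0,0],"delta_rot":[0,0,0]},{"travel":[0,0,0],"delta_rot":[0,0,0]}]}}

```text
time_s: 43.35
position: [0.4802, 0.3224, 0.3025]
ee_rot: [1.306, 1.143, -1.309]
ft_force: [-0.1, -0.1, -0.1]
gripper_width: 0.0932
```

```bash
python3 - <<'E'
from h import *
T,s=tool(); print(T[:3,3].round(4),s["ft_force"].round(2),s["qd"].round(3))
d=snap("wrist","w29"); a=snap("scene","sc29");b=snap("side","si29")
crop(a["image"],140,130,400,270,3,"sc29c"); crop(b["image"],150,90,310,310,2.7,"si29c")
im=d["image"].astype(int)
m=((im[...,0]>190)&(im[...,1]<80)).astype(np.uint8)
cn=max(cv2.findContours(m,cv2.RETR_EXTERNAL,cv2.CHAIN_APPROX_NONE)[0],key=len)
r=cv2.minAreaRect(cn); print(r, plane(d,r[0],.205))
for d_,n in((a,"sc"),(b,"si")):
    i=d_["image"].astype(int); m=((i[...,0]>100)&(i[...,1]<50)&(i[...,2]<60)).astype(np.uint8)
    _,_,st,c=cv2.connectedComponentsWithStats(m)
    for s_,c_ in zip(st,c):
        if 15<s_[4]<5000: print(n,s_,c_)
E
```

```text
[0.4802 0.3224 0.3025] [-0.14 -0.07 -0.07] [ 0.     0.009  0.011 -0.     0.001 -0.   ]
((252.5, 191.0), (18.0, 19.0), 90.0) [[0.47981163 0.32244251 0.205     ]]
sc [332 139   7  15  86] [335.3372093  146.19767442]
si [180 115   5  13  39] [182.02564103 120.97435897]
```

View pics/sc29c.png

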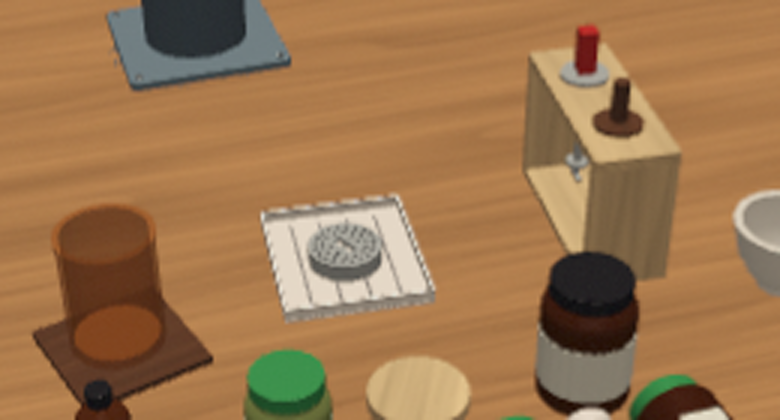

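View pics/si29c.png

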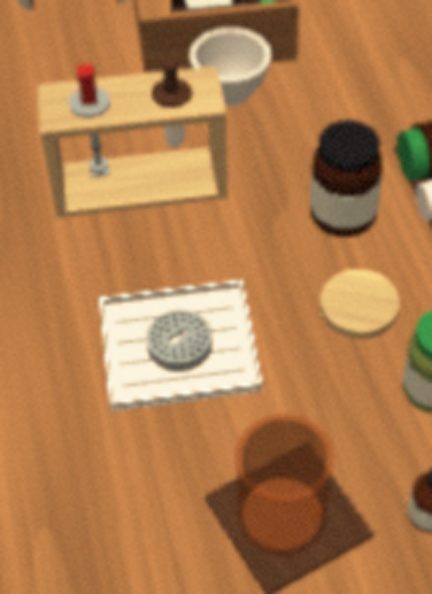

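Everything is in place: the plate is flat in the middle of the tray, the key hangs in the rack, and the jar is empty and unmoved. I'm handing it in.

```bash
python3 -c "
from rig import manip
print(manip.hand_in())"
```

```text
the job is handed in; nothing more can be done
None
```

I fetched the strainer plate from the jar with the lifting key, set it in the tray, hung the key back and handed the job in at about 43.5 s. The hand-in gives no verdict, so the results below are from my own checks.

**What I did:** I passed the key's foot through the slot, gave it a quarter turn under the ribs and drew the plate up and out. I set it down in the tray by feel, turned the key back and lifted it free, then hung it in the hole nearer the robot, where it came from.

**Last checks, all passed:**
- **Plate:** it looks flat, about in the middle of the tray in both outside views. I set it down at the tray centre I had measured, (0.523, 0.047).
- **Key:** the handle is at about (0.480, 0.322), within 1–2 mm of the hole's measured centre. In both outside views it is within half a pixel of where it was at the start.
- **Jar and the rest:** the jar stands upright and empty, and nothing else in view has moved visibly.
- **Arm:** it is clear of everything, with about zero force and the gripper open.

**Off or uncertain:**
- **Pressing on the plate:** the shoulder met the plate about 5 mm higher than my pictures had suggested. That briefly pressed it with about 13 N (limit 20 N) before I backed off; in the tray the touch was about 2–3 N.
- **Picture disagreement:** my picture-based estimates of slot height and sideways offset differed by up to about 1 mm, so I settled the fit by feel.
- **Plate flatness:** I judged this from the pictures and from the height where the key's shoulder met the plate, and did not measure the angle.

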